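Charge a milling jar through the loading station

TASK

Stand the empty jar upright in the cradle of the sliding carriage, push the carriage fully home to its stop under the funnel, and empty every scoop that holds orange balls through the funnel, so that all the balls end up in the jar. Then slide the carriage all the way back to its loading end, lift the jar out and stand it upright on the green pad, with the balls still in it. Leave the three scoops lying flat on the blue mat, and do not disturb the other things on the bench.

Things in the scene. Friction and masses are not known exactly. Their poses are not given: they have to be found in the camera images.
- jar: The milling jar: an open, clear plastic, straight round jar, 64 mm outside diameter, 56 mm inside, 95 mm tall, floor 5 mm thick, empty at the start, 0.1 to 0.2 kg. Origin: centre of its underside; z up to the mouth. It starts upright on the bench, to the right of the robot's middle. It is firm enough to be gripped across its body.
- carriage (a joint): The blue carriage of the loading station, on a straight horizontal slide. 0 m = the loading end (hard stop, clear of the funnel), growing to 0.18 m = hard stop with the cradle exactly under the funnel. It stays where it is left; about 2 to 4 N moves it.
- carriage_seat (a point): Centre of the white cradle on the carriage, on the deck where the jar stands, 35 mm above the bench. The cradle is a ring 12 mm high, 72 mm inside, 80 mm outside diameter. Rides with the carriage; at joint 0 it is 180 mm from the funnel's axis. Its y axis is level, along the slide, from the funnel end to the loading end: the carriage moves along -y as its joint value grows.
- carriage_grip (a point): Point in the upright red fin by which the carriage is pushed, 76 mm above the bench. The fin is 14 mm thick across the slide and 45 mm long along it; its top is 14 mm above this point, the deck 41 mm below. It rides on the carriage, 130 mm from the cradle's centre on the side away from the funnel. Axes as carriage_seat.
- funnel_mouth (a point): Centre of the mouth of the fixed steel funnel, level with its rim, 195 mm above the bench. Mouth 128 mm inside, 136 mm outside diameter; spout 50 mm inside diameter, its lower end 138 mm above the bench, 8 mm over a jar in the cradle. Held by a post 175 mm tall, 94 mm from the axis on the side away from the robot. Axes as carriage_seat.
- mat: Blue rubber mat, 200 (x) x 410 (y) x 3 mm, fixed to the bench, on which the three scoops lie at the start and belong at the end. Origin: centre of its underside; its top is 3 mm above the bench.
- jar_pad: Green square pad, 100 x 100 x 3 mm, fixed to the bench on the left, where the filled jar is to stand. Origin: centre of its underside.
- scoop0: Steel scoop like a small dustpan, 0.11 kg, one of three alike, flat on the mat, 0 to 2 balls in it. Origin: centre of the pan's underside; z up, x from lip to handle; mm. Its pan is 66 mm wide (y); floor 4 mm thick from x = -39 to +39; back wall at +39; side walls 34 mm high. More under scoop1 and scoop2.
- scoop1: Steel scoop like a small dustpan, 0.11 kg, one of three alike, flat on the mat, 0 to 2 balls in it. Origin: centre of the pan's underside; z up, x from lip to handle; mm. In front the floor rises as a 28 degree ramp to the lip at x = -65, z = 21; balls stay in while it is level, roll out over the lip when the handle end is tipped up 45 to 55 degrees.
- scoop2: Steel scoop like a small dustpan, 0.11 kg, one of three alike, flat on the mat, 0 to 2 balls in it. Origin: centre of the pan's underside; z up, x from lip to handle; mm. Handle: a white bar 14 mm wide (y), x = +39 to +89, z = +22 to +46; grip it across at x = +66, z = +34 mm.
- ball0: Orange grinding ball, 24 mm in diameter, about 25 g, lying in one of the scoops at the start. Origin: its centre. Not every ball is present in every run (3 to 6 are), so a scoop may hold two, one or none.
- ball1: Another grinding ball like ball0; it may be absent.
- ball2: Another grinding ball like ball0; it may be absent.
- ball3: Another grinding ball like ball0; it may be absent.
- ball4: Another grinding ball like ball0; it may be absent.
- ball5: Another grinding ball like ball0; it may be absent.
- reagent: Bystander: glass bottle with a blue cap, 64 mm diameter, 150 mm tall, behind the station. Leave alone.
- wash: Bystander: white bottle with a red cap, 60 mm diameter, 140 mm tall, behind the station. Leave alone.
- dishes: Bystander: stack of three clear dishes, 88 mm diameter, 41 mm high, on the left. Leave alone.
- timer: Bystander: white bench timer, 60 x 75 x 24 mm, on the right near the jar's starting place. Leave alone.
- tube_rack: Bystander: blue rack of capped tubes, 80 x 160 mm, 93 mm high, at the far edge. Leave alone.
Mind the look-alikes: they are no part of the job. Leave any turquoise look-alike of the jar alone. What is shaped like the scoop2 but black is not meant.

How it is judged (in metres and radians):
On the way, in this order (a step that is already met when the one before it is completed fails the run):
1. the jar stands upright in the cradle, let go (horizontal distance between jar and carriage_seat below 0.008 m and z of jar in the frame of carriage_seat below 0.006 m and angle between jar's own z axis and vertical below 0.12 rad and contact force between the fingers and jar below 0.05 N), for 0.2 s.
2. the carriage with the jar is home at its stop under the funnel (within 4 mm) (value of joint carriage above 0.176 m and horizontal distance between jar and carriage_seat below 0.008 m and z of jar in the frame of carriage_seat below 0.006 m and angle between jar's own z axis and vertical below 0.12 rad), for 0.2 s.
3. all the balls are in the jar, with the carriage still at its stop (horizontal distance between each of ball0, ball1, ball2, ball3, ball4, ball5 and jar below 0.03 m and z of ball0 in the frame of jar between 0.005 and 0.095 m and z of ball1 in the frame of jar between 0.005 and 0.095 m and z of ball2 in the frame of jar between 0.005 and 0.095 m and z of ball3 in the frame of jar between 0.005 and 0.095 m and z of ball4 in the frame of jar between 0.005 and 0.095 m and z of ball5 in the frame of jar between 0.005 and 0.095 m and value of joint carriage above 0.172 m), for 0.2 s.
4. the carriage is back at its loading end (within 5 mm), with the jar in its cradle and the balls in the jar (value of joint carriage below 0.005 m and horizontal distance between jar and carriage_seat below 0.008 m and z of jar in the frame of carriage_seat below 0.006 m and angle between jar's own z axis and vertical below 0.12 rad and horizontal distance between each of ball0, ball1, ball2, ball3, ball4, ball5 and jar below 0.03 m and z of ball0 in the frame of jar between 0.005 and 0.095 m and z of ball1 in the frame of jar between 0.005 and 0.095 m and z of ball2 in the frame of jar between 0.005 and 0.095 m and z of ball3 in the frame of jar between 0.005 and 0.095 m and z of ball4 in the frame of jar between 0.005 and 0.095 m and z of ball5 in the frame of jar between 0.005 and 0.095 m), for 0.2 s.
At the end, for the whole second after the job is handed in: All present balls in the jar; jar upright (7 degrees), at rest, its centre within 45 mm of the pad's centre along each side; carriage at its loading end (12 mm); all three scoops flat and at rest (7 degrees), each pan's centre over the mat (90 mm, 195 mm from its centre) (horizontal distance between each of ball0, ball1, ball2, ball3, ball4, ball5 and jar below 0.03 m and z of ball0 in the frame of jar between 0.005 and 0.095 m and z of ball1 in the frame of jar between 0.005 and 0.095 m and z of ball2 in the frame of jar between 0.005 and 0.095 m and z of ball3 in the frame of jar between 0.005 and 0.095 m and z of ball4 in the frame of jar between 0.005 and 0.095 m and z of ball5 in the frame of jar between 0.005 and 0.095 m and x of jar in the frame of jar_pad between -0.045 and 0.045 m and y of jar in the frame of jar_pad between -0.045 and 0.045 m and height (world z) of each of jar, scoop0, scoop1, scoop2 below 0.012 m and angle between each of jar, scoop0, scoop1, scoop2's own z axis and vertical below 0.12 rad and linear speed of each of jar, scoop0, scoop1, scoop2 below 0.03 m/s and value of joint carriage below 0.012 m and x of scoop0 in the frame of mat between -0.09 and 0.09 m and y of scoop0 in the frame of mat between -0.195 and 0.195 m and x of scoop1 in the frame of mat between -0.09 and 0.09 m and y of scoop1 in the frame of mat between -0.195 and 0.195 m and x of scoop2 in the frame of mat between -0.09 and 0.09 m and y of scoop2 in the frame of mat between -0.195 and 0.195 m); the robot touches nothing.
It fails at once if a bystander is pushed or knocked more than 40 mm from its place (distance of any of reagent, wash, dishes, timer, tube_rack from where it was at the start of the episode above 0.04 m).
Of ball0, ball1, ball2, ball3, ball4, ball5 only 3 to 6 are there at a start; the rules pass over those that are not, and their reading is None.
At some moment in a run one of scoop0, scoop1, scoop2 may be knocked a few centimetres aside while the robot is not near it.
It also fails if it takes over 210 s, if anything falls off the work surface, if the arm or the gripper's body presses on something with over 40 N, if the wrist force passes 120 N, or if a joint passes its speed limit or range.

ROBOT

A 7-joint arm with a two-finger parallel gripper is mounted at the origin on the work surface. World frame = base frame: x ahead of the robot, y to its left, z up, the work surface at z = 0. Lengths are in mm, angles in rad, forces in N, time in s.
With the tool pointing down it reaches from about 350 to 900 mm from the base axis. Payload 8.1 kg.
Tool frame: the origin (TCP) lies at the very end of the fingers, on their centre line; the grasp point (between the pads) lies 19 mm behind it; z points along the fingers, y is the line along which they close (so a half turn about z gives the same grasp; the last joint's range is limited). The gripper opens to 92 mm and grips with 3 to 60 N. Pads are 19 mm wide; open, the fingers measure 130 mm over their backs; the gripper's body (75 mm by 190 mm) begins 47 mm behind the grasp point.
Start: joints at [1.034, 0.434, 0.025, 1.573, -0.012, 1.134, -0.075], TCP at [262.68, -567.134, 226.742] pointing down, gripper open.
Joint ranges: [-2.62, 2.62], [-0.44, 2.09], [-1.27, 1.32], [0.08, 2.57], [-1.32, 4.46], [0.12, 2], [-2.74, 2.74]. Speed limits (rad/s): [2.22, 2.22, 3.01, 3.01, 3.14, 3.14, 3.14].

INTERFACE

Orientations are given as [roll, pitch, yaw] about the fixed x, y, z axes, in that order (R = Rz(yaw) Ry(pitch) Rx(roll)).
In Python, from plant import env, eyes gives the robot as it stands.
- The arm moves only by the tool apply_moves, never from a script. Its argument "series" is one flat list of numbers, 6 for each row, row after row: the shift along the tool's x, y, z in mm, then the turn, a rotation vector about the tool's x, y, z in rad. A call has 1 to 5 rows; each row is the pose to reach, as a shift and turn from the pose commanded when the call began, along the tool's axes at that moment; what a row does not reach only later rows make up. A row lasts 1/8 s, in which the tool goes at most 62.5 mm and 10.7 degrees, less where a joint would pass 70% of its speed; a pose out of reach is approached as far as the arm can. A call with a gripper value outside its range is refused whole. "hand" is the opening in per cent of the stroke, from 0 (shut) to 100 (fully open), set as the call begins (left out, the last holds). The fingers move at their own pace and stop on an object; "squeeze" is the grip in N (left out, the last holds). Time passes only in rows, so rows that repeat a pose let the fingers close. It gives the time, the measured TCP pose, the force, the opening and the grip force at its end, in the units of the state.
- env.get_obs(): the state, without advancing time (a new reading comes with each control period).
- eyes.grab_frame(name): name is "side" or "top" or "wrist"; returns a dict with "img" (400x640x3 uint8, red, green, blue), "mtx" (3x3 intrinsics, pixels), "k1" (the pictures are not rectified: a ray, as slopes to the right and down, at radius r is drawn at 1 + k1 r^2 times it, then the intrinsics apply), "R" (3x3) and "t" (3): a world point X has camera coordinates R X + t; the wrist camera has in their place "T_tool_cam" (4x4, takes a point from camera to tool coordinates, whose origin is the TCP and whose axes are the flange's). Camera axes: x right, y down, z forward; pixel columns grow to the right and rows downward; lengths in mm; the calibration is good to about 2 mm. A picture is of the moment at which its call begins: read the wrist's pose just before it. There is no depth.
- env.finish_job(): hands the job in; it is judged then, once.
The state is a dict: "clock": time; "joints": joint angles; "qd": joint speeds; "effort": joint torques, N m; "tool_pos": TCP position; "tool_rot": TCP orientation; "contact_force": force on the tool from outside, world axes, zero at the start; "ft_torque": the same for the moment, N m; "finger_gap": finger opening in mm; "grasp_force": force on a finger pad.
Only numpy, scipy, OpenCV 4.12 (cv2) and the standard library are available. Lean on these libraries where they do the work, as an engineer would, in place of code of your own. Each camera call takes 0.05 s, during which the arm holds its last target. There are 200 camera calls.

## Working session

There is one attempt and no reset: what is moved stays moved. The work goes in short steps, Python scripts to look and compute and a tool call to move; the robot and the scene stay as the last step left them, time stands still between calls to the robot, and variables do not carry over. Pictures are saved under pics/ and viewed, at most 14 in all, crops included, and the job is handed in when it is done.

Besides the shell and the picture viewer there is one more tool, called after ">>>" by a JSON object that holds its "fn" and its "kwargs". apply_moves: Moves the arm, as the interface text tells. Its arguments: {"type":"object","properties":{"series":{"type":"array"},"hand":{"type":"number"},"squeeze":{"type":"number"}},"required":["series"]}

```bash
ls; mkdir -p pics; cat > h.py <<'E'
import numpy as np, cv2
from plant import env, eyes
from scipy.spatial.transform import Rotation as Rn
def tool():
    o=env.get_obs(); return Rn.from_euler('xyz',o['tool_rot']).as_matrix(), np.array(o['tool_pos']), o
def grab(name):
    R0,p0,o=tool(); f=dict(eyes.grab_frame(name))
    if name=='wrist':
        T=np.array(f['T_tool_cam']); Rc=R0@T[:3,:3]; c=R0@T[:3,3]+p0
    else:
        Rc=np.array(f['R']).T; c=-Rc@np.array(f['t'])
    f['Rc']=Rc; f['c']=c; return f
def ray(f,uv):
    K=np.array(f['mtx']); d=np.array([f['k1'],0,0,0,0],float)
    p=cv2.undistortPoints(np.array([[uv]],float),K,d)[0,0]
    v=f['Rc']@np.array([p[0],p[1],1]); return f['c'],v/np.linalg.norm(v)
def plane(f,uv,z):
    c,v=ray(f,uv); return c+v*(z-c[2])/v[2]
def tri(rs):
    A=np.zeros((3,3));b=np.zeros(3)
    for c,v in rs:
        M=np.eye(3)-np.outer(v,v);A+=M;b+=M@c
    x=np.linalg.solve(A,b); return x,[np.linalg.norm((np.eye(3)-np.outer(v,v))@(x-c)) for c,v in rs]
def proj(f,X):
    x=f['Rc'].T@(np.array(X,float)-f['c']);a=x[:2]/x[2];a=a*(1+f['k1']*(a@a));K=np.array(f['mtx'])
    return np.array([K[0,0]*a[0]+K[0,2],K[1,1]*a[1]+K[1,2]])
def save(f,n,box=None,s=1):
    im=f['img'] if box is None else f['img'][box[1]:box[3],box[0]:box[2]]
    cv2.imwrite('pics/'+n,cv2.cvtColor(cv2.resize(im,None,fx=s,fy=s,interpolation=cv2.INTER_CUBIC),cv2.COLOR_RGB2BGR))
def blobs(f,lo,hi,amin=40):
    h=cv2.cvtColor(f['img'],cv2.COLOR_RGB2HSV);m=cv2.inRange(h,np.array(lo),np.array(hi))
    n,l,s,c=cv2.connectedComponentsWithStats(m)
    return [(s[i].tolist(),c[i].round(1).tolist()) for i in range(1,n) if s[i,4]>=amin],l
E
python3 - <<'E'
from h import *
import pickle
for n in ['top','side','wrist']:
    f=grab(n);save(f,n+'0.png');print(n,f['c'].round(),f['Rc'].round(2).tolist(),f['mtx'],f['k1']);pickle.dump(f,open(n+'0.pkl','wb'))
print(tool()[0].round(3).tolist(),env.get_obs())
E
```

```text
pics
top [ 409.   28. 1293.] [[0.02, -0.99, 0.1], [-1.0, -0.03, -0.01], [0.02, -0.1, -0.99]] [[477.27429992   0.         308.82133842]
 [  0.         477.27429992 204.43176054]
 [  0.           0.           1.        ]] -0.03588881281889563
side [ 318.  915. 1173.] [[-0.97, -0.18, 0.15], [-0.24, 0.73, -0.65], [0.01, -0.66, -0.75]] [[496.9893845    0.         318.02503909]
 [  0.         496.9893845  201.8628708 ]
 [  0.           0.           1.        ]] -0.1591970860404147
wrist [ 327. -537.  382.] [[0.42, -0.87, -0.24], [-0.91, -0.41, -0.11], [-0.0, 0.27, -0.96]] [[301.07932884   0.         317.81404293]
 [  0.         301.07932884 203.94008041]
 [  0.           0.           1.        ]] 0.0024076291769494704
[[0.907, 0.42, -0.001], [0.42, -0.907, 0.001], [-0.0, -0.001, -1.0]] {'clock': 0.15, 'joints': array([ 1.03436827,  0.43505585,  0.02501635,  1.57385462, -0.0115827 ,
        1.1340042 , -0.07508126]), 'qd': array([-0.00010796, -0.00108798,  0.00065335, -0.00359327,  0.00078016,
       -0.00056337, -0.001121  ]), 'effort': array([ 2.78105479e-03, -6.68265367e+01,  9.85967740e-01, -3.14696252e+01,
       -6.06145291e-02,  3.93995584e-02,  1.24967969e-04]), 'tool_pos': array([ 262.49139068, -566.79636502,  226.1430965 ]), 'tool_rot': array([-3.14042356e+00,  1.41177796e-04,  4.33747597e-01]), 'contact_force': array([-0.16878268, -0.76560932, -1.57059414]), 'ft_torque': array([ 0.00516087, -0.00767766, -0.02907643]), 'grasp_force': 0.0, 'finger_gap': 91.80339470313466}
```

View pics/top0.png

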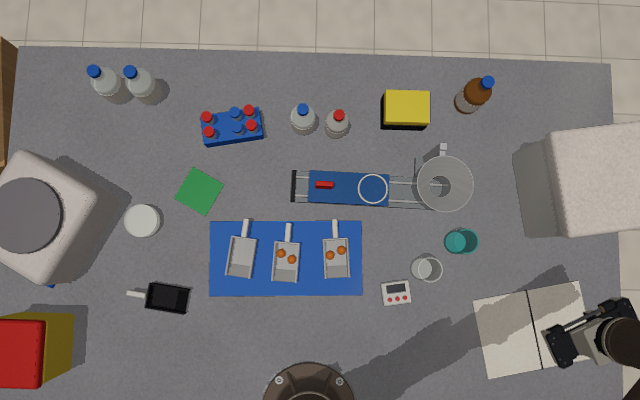

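View pics/side0.png

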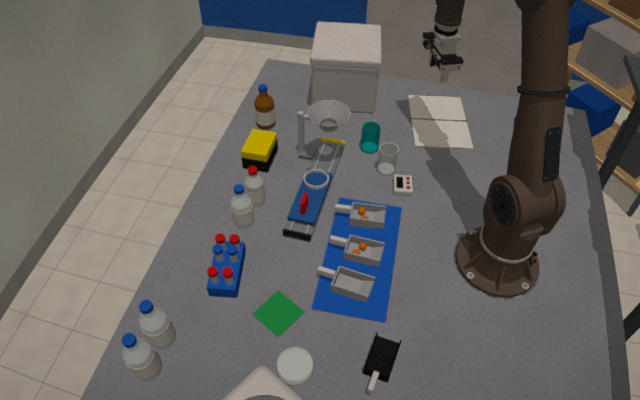

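Top view: clear jar at about (427,268), turquoise look-alike at (461,241), black scoop look-alike at (168,298). The scoops are at (241,257) empty, (286,260) with 2 balls and (336,257) with 2 balls. The carriage cradle is at (373,188), the fin at (325,184), the funnel at (445,184), the pad at (199,191). Side view: the clear jar is at (388,158) and the turquoise one at (370,137). I choose the colourless jar and will check it in a close crop.

```bash
python3 - <<'E'
from h import *
import pickle
t=pickle.load(open('top0.pkl','rb'));s=pickle.load(open('side0.pkl','rb'))
def c(f,b,k):
    return cv2.resize(f['img'][b[1]:b[3],b[0]:b[2]],None,fx=k,fy=k,interpolation=cv2.INTER_CUBIC)
a=c(t,(400,220,500,290),4);b=c(s,(340,110,440,180),4)
d=c(t,(285,140,485,215),2);d=cv2.copyMakeBorder(d,0,300-d.shape[0],0,0,cv2.BORDER_CONSTANT)
e=c(s,(275,95,375,245),2);e=cv2.copyMakeBorder(e,0,0,0,200,cv2.BORDER_CONSTANT)
im=np.vstack([np.hstack([a,b]),np.hstack([d[:280],e[:280]])])
cv2.imwrite('pics/crop1.png',im[:,:,::-1]);print(im.shape)
# fin red, orange balls, pad, mat
print('fin top',blobs(t,(0,150,80),(8,255,255),20)[0]);print('fin side',blobs(s,(0,150,80),(8,255,255),20)[0])
print('or top',blobs(t,(9,150,120),(20,255,255),10)[0]);print('or side',blobs(s,(9,150,120),(20,255,255),10)[0])
for f in(t,s):
    for q,l in [((55,100,60),'pad'),((105,150,60),'blue')]:
        B,L=blobs(f,q,(q[0]+25,255,255),400)
        for st,ce in B:
            r=cv2.minAreaRect(np.argwhere(L==np.bincount(L[st[1]:st[1]+st[3],st[0]:st[0]+st[2]].ravel())[1:].argmax()+1)[:,::-1].astype(np.float32))
            print(l,st,ce,plane(f,ce,3).round(1), [plane(f,p,3).round(0)[:2].tolist() for p in cv2.boxPoints(r)])
E
```

```text
(560, 800, 3)
fin top [([244, 105, 10, 11, 88], [248.4, 109.8]), ([334, 109, 11, 12, 96], [338.5, 114.6]), ([201, 111, 11, 12, 91], [206.2, 116.1]), ([246, 119, 10, 12, 84], [250.8, 124.7]), ([204, 127, 10, 10, 82], [208.5, 131.5]), ([316, 181, 17, 8, 102], [323.9, 184.1]), ([0, 319, 45, 70, 2795], [20.0, 353.2])]
fin side [([247, 166, 10, 9, 71], [251.9, 169.7]), ([301, 194, 6, 20, 78], [303.8, 203.3]), ([215, 233, 10, 10, 75], [219.6, 237.9]), ([229, 234, 10, 10, 77], [234.0, 238.4]), ([207, 267, 10, 10, 77], [211.6, 271.4]), ([223, 268, 9, 10, 67], [227.3, 272.3])]
or top [([337, 246, 8, 8, 51], [340.8, 249.6]), ([277, 249, 8, 9, 55], [280.4, 253.0]), ([326, 251, 8, 8, 51], [329.3, 254.6]), ([288, 255, 8, 9, 53], [291.2, 258.9])]
or side [([359, 207, 6, 7, 33], [361.6, 209.9]), ([362, 216, 6, 3, 15], [364.3, 217.0]), ([359, 242, 8, 7, 40], [362.5, 245.2]), ([353, 250, 6, 4, 19], [355.7, 251.4])]
pad [174, 167, 50, 49, 1327] [198.6, 191.0] [568.9 311.    3. ] [[549.0, 378.0], [638.0, 330.0], [589.0, 244.0], [500.0, 292.0]]
blue [203, 107, 61, 40, 1331] [233.0, 128.0] [746.5 224.7  
[... 718 characters left out ...]
0.0], [1341.0, -959.0]]
blue [569, 0, 41, 45, 928] [581.8, 19.3] [ -491.6 -1697.8     3. ] [[-306.0, -1600.0], [-599.0, -2126.0], [-669.0, -1806.0], [-386.0, -1356.0]]
blue [566, 84, 55, 52, 1471] [593.7, 106.9] [-418.  -880.2    3. ] [[-278.0, -889.0], [-457.0, -1152.0], [-560.0, -890.0], [-386.0, -666.0]]
blue [288, 182, 41, 43, 796] [307.7, 205.1] [586.8 -73.4   3. ] [[634.0, -6.0], [636.0, -198.0], [544.0, -177.0], [550.0, 10.0]]
blue [312, 205, 90, 117, 4449] [360.4, 269.0] [382.3 122.2   3. ] [[485.0, 279.0], [523.0, -134.0], [288.0, -135.0], [289.0, 272.0]]
blue [207, 241, 38, 56, 1118] [227.0, 270.2] [746.2 218.6   3. ] [[776.0, 308.0], [824.0, 119.0], [727.0, 112.0], [687.0, 300.0]]
```

View pics/crop1.png

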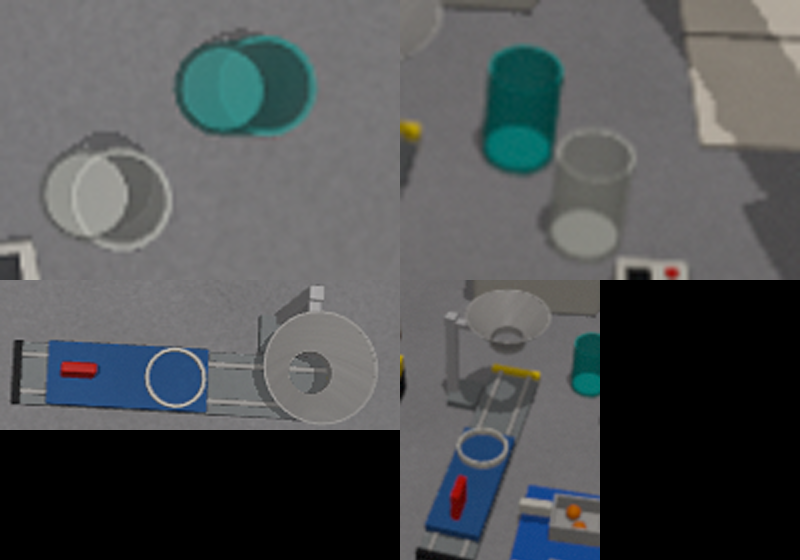

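Crop: the colourless jar has its rim at (122,199) and floor at (86,193) in the top crop, and its rim at (594,157) and base at (584,233) in the side crop. It is clearly distinct from the turquoise cup. The ring is at (176,377), the funnel mouth at (320,367), the fin at (80,369).

```bash
python3 - <<'E'
from h import *
import pickle
t=pickle.load(open('top0.pkl','rb'));s=pickle.load(open('side0.pkl','rb'))
def T(n,a,b):
    x,r=tri([ray(t,a),ray(s,b)]);print(n,x.round(1),np.round(r,1))
T('jar rim',(430.1,269.4),(388.1,148.9));T('jar floor',(421.1,267.9),(385.6,167.9))
print(plane(t,(430.1,269.4),95),plane(s,(388.1,148.9),95),plane(t,(421.1,267.9),5),plane(s,(385.6,167.9),3))
T('ring',(372.8,188.3),(315.8,178.8));print(plane(t,(372.8,188.3),47))
T('funnel',(444.8,183.3),(329.3,114.3));print(plane(t,(444.8,183.3),195))
T('fin',(323.9,184.1),(303.8,203.3))
T('b',(340.8,249.6),(361.6,209.9));T('b',(280.4,253),(362.5,245.2))
T('pad',(198.6,191.0),(277.8,313.1))
# scoop handles: white
for f,lo in((t,None),(s,None)):
    h=cv2.cvtColor(f['img'],cv2.COLOR_RGB2HSV);m=cv2.inRange(h,(0,0,175),(180,45,255))
    n,l,st,c=cv2.connectedComponentsWithStats(m)
    for i in range(1,n):
        if 25<st[i,4]<400:
            r=cv2.minAreaRect(np.argwhere(l==i)[:,::-1].astype(np.float32));print(st[i].tolist(),c[i].round(1),np.round(r[1],1),round(r[2],1),plane(f,c[i],49).round(1)[:2])
E
```

```text
jar rim [ 375.2 -297.8   89.8] [0.3 0.3]
jar floor [ 375.2 -296.4    4.9] [0.7 0.7]
[ 375.00976669 -296.44426269   95.        ] [ 375.27947852 -291.90990021   95.        ] [ 375.9568049  -296.33518358    5.        ] [ 374.62574176 -298.4974326     3.        ]
ring [ 583.1 -158.6   37.2] [1.1 1.1]
[ 582.81011569 -157.01328584   47.        ]
funnel [ 577.9 -307.7  183.9] [2.3 2.3]
[ 578.5644859  -304.18579031  195.        ]
fin [587.2 -27.   62.8] [1. 1.]
b [418.7 -77.3  23.5] [1.1 1.1]
b [397.7  80.3  57.9] [9.3 9.3]
pad [ 5.690e+02  3.116e+02 -3.000e-01] [0.3 0.3]
[239, 4, 8, 10, 54] [242.6   9. ] [9. 7.] 90.0 [1070.2  206.1]
[325, 4, 11, 7, 31] [329.5   6.9] [6.  9.8] 83.7 [1083.8  -32.7]
[352, 7, 12, 12, 71] [357.5  12.3] [ 8.  11.2] 63.4 [1070.7 -109.9]
[221, 10, 27, 33, 393] [230.4  29.2] [30.4 27.2] 31.8 [1010.7  237. ]
[320, 10, 10, 10, 53] [323.8  14.7] [7.7 9.9] 12.5 [1060.4  -17.3]
[180, 12, 19, 30, 311] [189.1  26.7] [30.6 14.6] 66.0 [1014.8  350.1]
[143, 16, 4, 9, 29] [144.4  20.1] [8. 3.] 90.0 [1030.8  473.8]
[253, 18, 4, 13, 26] [255.3  24.3] [12.  3.] 90.0 [1026.5  169.
[... 1568 characters left out ...]
7 [470.8 177.2]
[333, 220, 4, 18, 66] [334.5 228. ] [17.  3.] 90.0 [475.4 -57.7]
[285, 223, 6, 19, 67] [287.4 231.7] [ 3.7 18. ] 5.7 [462.4  64.9]
[382, 281, 29, 24, 252] [396.3 294.9] [20.4 25.9] 81.9 [ 306.3 -220.9]
[127, 291, 18, 7, 64] [135.3 293.8] [17.1  3.6] 9.5 [292.6 451.5]
[621, 291, 19, 13, 79] [632.8 295.7] [18.4 11.4] 3.2 [ 315.  -852.4]
[474, 294, 36, 18, 176] [486.8 301.4] [10.2 36.7] 78.3 [ 294.1 -457.8]
[632, 305, 8, 14, 40] [636.6 310.8] [14.8  4.5] 63.4 [ 275.6 -861.6]
[565, 320, 21, 11, 33] [574.4 325. ] [ 1.3 22.4] 63.4 [ 237.  -690.7]
[573, 356, 16, 5, 44] [580.6 358. ] [ 3.7 15.1] 78.7 [ 152.7 -705.5]
[414, 130, 9, 15, 50] [416.6 138.8] [16.1  5.3] 61.4 [ 289.2 -419.9]
```

>>> {"fn": "apply_moves", "kwargs": {"series": [215, -198, 0, 0, 0, -0.9, 215, -198, 0, 0, 0, -0.9, 215, -198, 0, 0, 0, -0.9, 215, -198, 0, 0, 0, -0.9, 215, -198, 0, 0, 0, -0.9], "hand": 100, "squeeze": 15}}

```text
clock: 0.78
tool_pos: [375.4, -294.2, 226.8]
tool_rot: [3.141, -0.0, 1.342]
contact_force: [0.2, -0.2, 1.1]
finger_gap: 91.4
grasp_force: 0.0
```

>>> {"fn": "apply_moves", "kwargs": {"series": [0, 0, 0, 0, 0, -0.237, 0, 0, 0, 0, 0, -0.237, 0, 0, 0, 0, 0, -0.237, 0, 0, 0, 0, 0, -0.237]}}

```text
clock: 1.27
tool_pos: [374.4, -297.2, 226.6]
tool_rot: [-3.141, -0.0, 1.569]
contact_force: [0.1, -0.3, -0.3]
finger_gap: 92.1
grasp_force: 0.0
```

```bash
python3 - <<'E'
from h import *
import pickle
print(tool()[2]['tool_pos'],tool()[2]['tool_rot'],tool()[2]['joints'].round(2))
f=grab('wrist');save(f,'w1.png');pickle.dump(f,open('w1.pkl','wb'))
print(proj(f,(375.3,-297,95)),proj(f,(375.3,-297,5)))
E
```

```text
[ 374.40500151 -297.19456804  226.63124565] [-3.14137656e+00 -9.20426803e-05  1.56913254e+00] [ 0.82  0.22 -0.31  1.9   0.08  1.04  0.47]
[319.65820102 196.10115472] [319.28085949 179.07165732]
```

View pics/w1.png

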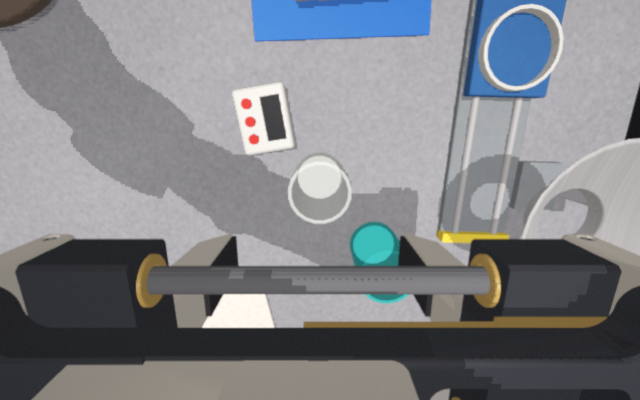

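Wrist view: jar rim circle centred at about (320,190), floor disc at (320,178), turquoise cup at (376,250), timer at (264,118), ring at (520,47), funnel at the right edge.

```bash
python3 - <<'E'
from h import *
import pickle
f=pickle.load(open('w1.pkl','rb'))
h=cv2.cvtColor(f['img'],cv2.COLOR_RGB2HSV)
for n,b,v,z in(('ring',(470,0,575,95),200,47),('jar',(282,150,357,228),165,95)):
    m=((h[:,:,2]>v)&(h[:,:,1]<40)).astype(np.uint8);q=np.zeros_like(m);q[b[1]:b[3],b[0]:b[2]]=m[b[1]:b[3],b[0]:b[2]]
    cs,_=cv2.findContours(q,cv2.RETR_EXTERNAL,cv2.CHAIN_APPROX_NONE);c=max(cs,key=cv2.contourArea);hl=cv2.convexHull(c)
    P=np.array([plane(f,p[0],z)[:2] for p in c]) if n=='ring' else np.array([plane(f,p[0],z)[:2] for p in hl])
    A=np.c_[2*P,np.ones(len(P))];s=np.linalg.lstsq(A,(P**2).sum(1),rcond=None)[0]
    print(n,cv2.boundingRect(c),s[:2].round(1),'r',np.sqrt(s[2]+s[:2]@s[:2]).round(1))
E
```

```text
ring (484, 4, 80, 86) [ 580.9 -155. ] r 38.9
jar (282, 150, 75, 74) [ 376.  -280.8] r 42.1
```

```bash
python3 - <<'E'
from h import *
import pickle
f=pickle.load(open('w1.pkl','rb'))
save(f,'jc.png',(270,140,370,240),5)
g=cv2.cvtColor(f['img'],cv2.COLOR_RGB2GRAY)
print(g[145:235,319].tolist());print(g[190,275:365].tolist())
E
```

```text
[178, 179, 178, 178, 179, 180, 179, 171, 160, 156, 177, 206, 218, 218, 219, 220, 228, 240, 243, 240, 231, 225, 225, 225, 225, 225, 225, 225, 226, 226, 225, 225, 225, 226, 226, 226, 226, 225, 225, 224, 225, 225, 225, 226, 225, 226, 226, 226, 225, 224, 224, 224, 219, 192, 158, 153, 153, 154, 153, 153, 154, 153, 153, 153, 153, 153, 153, 152, 153, 153, 154, 155, 154, 154, 163, 205, 225, 220, 194, 157, 144, 140, 141, 143, 144, 144, 143, 141, 141, 141]
[137, 138, 140, 138, 136, 136, 136, 134, 133, 135, 136, 141, 162, 206, 220, 219, 191, 156, 143, 144, 144, 143, 144, 143, 142, 142, 151, 184, 213, 223, 225, 225, 225, 225, 225, 225, 225, 225, 225, 225, 225, 226, 225, 225, 226, 225, 226, 226, 226, 226, 226, 226, 225, 225, 225, 225, 226, 225, 225, 224, 215, 192, 165, 154, 152, 151, 150, 150, 149, 148, 146, 145, 157, 205, 220, 219, 202, 189, 185, 183, 182, 181, 181, 181, 184, 187, 188, 187, 185, 184]
```

View pics/jc.png

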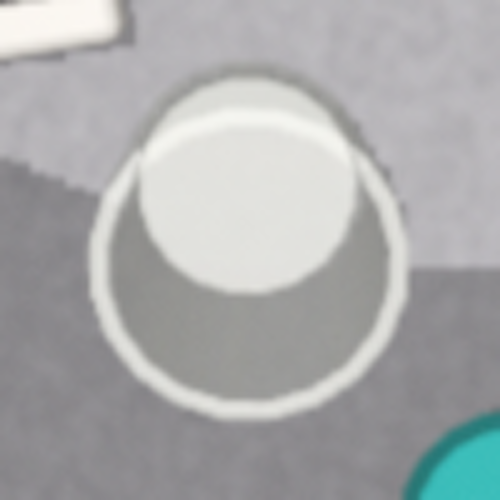

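Crop: rim ring centre at crop (248,262), which is image (319.5,192.4); floor disc at (319.5,177). It is the colourless jar.

```bash
python3 - <<'E'
from h import *
import pickle
f=pickle.load(open('w1.pkl','rb'));t=pickle.load(open('top0.pkl','rb'))
print(plane(f,(319.5,192.3),95),plane(f,(319.5,176.9),3))
print(tri([ray(f,(319.5,192.3)),ray(t,(430.1,269.4))]))
E
```

```text
[ 375.14291398 -293.15893877   95.        ] [ 375.58768542 -294.56585038    3.        ]
(array([ 375.66076992, -282.1712289 ,  144.99002139]), [np.float64(1.0513178518468718), np.float64(1.0513178518468915)])
```

>>> {"fn": "apply_moves", "kwargs": {"series": [2, 1, 60, 0, 0, 0, 2, 1, 120, 0, 0, 0, 2, 1, 160, 0, 0, 0, 2, 1, 185, 0, 0, 0, 2, 1, 185, 0, 0, 0]}}

```text
clock: 1.95
tool_pos: [374.5, -294.4, 40.3]
tool_rot: [-3.139, -0.002, 1.57]
contact_force: [-1.1, 0.7, 0.6]
finger_gap: 91.9
grasp_force: 0.0
```

>>> {"fn": "apply_moves", "kwargs": {"series": [0, 0, 0, 0, 0, 0, 0, 0, 0, 0, 0, 0, 0, 0, 0, 0, 0, 0, 0, 0, 0, 0, 0, 0, 0, 0, 0, 0, 0, 0], "hand": 55, "squeeze": 15}}

```text
clock: 2.58
tool_pos: [376.0, -295.5, 42.5]
tool_rot: [3.141, 0.001, 1.571]
contact_force: [-1.4, 1.2, 7.7]
finger_gap: 64.2
grasp_force: 15.0
```

```bash
python3 - <<'E'
from h import *
o=tool()[2];print({k:np.round(o[k],3) for k in('tool_pos','tool_rot','joints','finger_gap','grasp_force','contact_force')})
E
```

```text
{'tool_pos': array([ 376.009, -295.519,   42.533]), 'tool_rot': array([3.141e+00, 1.000e-03, 1.571e+00]), 'joints': array([ 0.757,  0.47 , -0.263,  2.102,  0.213,  0.593,  0.343]), 'finger_gap': np.float64(64.177), 'grasp_force': np.float64(15.0), 'contact_force': array([-1.44 ,  1.201,  7.7  ])}
```

>>> {"fn": "apply_moves", "kwargs": {"series": [0, 0, -60, 0, 0, 0, 0, 0, -110, 0, 0, 0, 50, 0, -110, 0, 0, 0, 100, 0, -110, 0, 0, 0, 139, 10, -110, 0, 0, 0]}}

```text
clock: 3.2
tool_pos: [384.6, -154.5, 151.9]
tool_rot: [-3.141, 0.0, 1.571]
contact_force: [1.1, 0.8, -1.2]
finger_gap: 64.0
grasp_force: 15.0
```

>>> {"fn": "apply_moves", "kwargs": {"series": [0, 50, 0, 0, 0, 0, 0, 100, 0, 0, 0, 0, 0, 150, 0, 0, 0, 0, 0, 196, 0, 0, 0, 0, 0, 196, 0, 0, 0, 0]}}

```text
clock: 3.82
tool_pos: [584.4, -155.2, 151.2]
tool_rot: [3.14, -0.001, 1.572]
contact_force: [-1.0, 0.7, -1.5]
finger_gap: 63.8
grasp_force: 15.0
```

```bash
python3 - <<'E'
from h import *
import pickle
o=tool()[2];print({k:np.round(o[k],3) for k in('tool_pos','tool_rot','joints','finger_gap','grasp_force','contact_force')})
f=grab('wrist');t=grab('top');s=grab('side');pickle.dump([f,t,s],open('p2.pkl','wb'))
def c(f,b,k): return cv2.resize(f['img'][b[1]:b[3],b[0]:b[2]],None,fx=k,fy=k,interpolation=cv2.INTER_CUBIC)
im=np.hstack([c(f,(220,60,420,260),2),c(s,(270,100,370,200),4)]);cv2.imwrite('pics/p2.png',im[:,:,::-1])
E
```

```text
{'tool_pos': array([ 584.354, -155.209,  151.191]), 'tool_rot': array([ 3.140e+00, -1.000e-03,  1.572e+00]), 'joints': array([ 0.428,  0.502, -0.368,  1.693,  0.208,  0.984, -0.013]), 'finger_gap': np.float64(63.774), 'grasp_force': np.float64(15.0), 'contact_force': array([-0.994,  0.712, -1.515])}
```

View pics/p2.png

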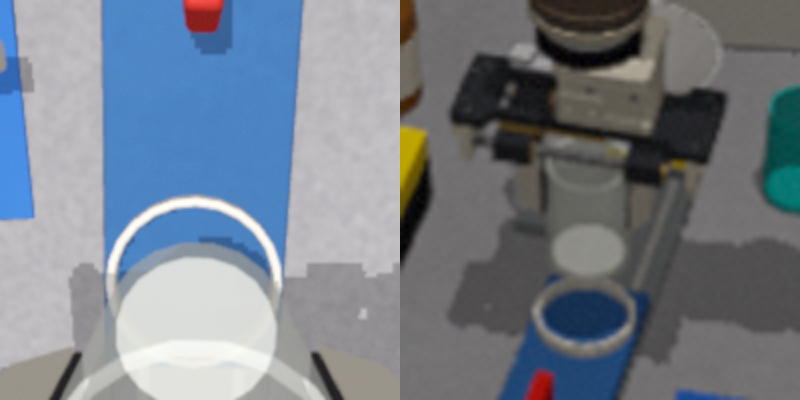

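Crop: in the wrist part, the jar floor disc spans 115..277 with its top at 242, and the ring spans 107..283 with its top at 196. In the side part, the jar is held above the ring.

```bash
python3 - <<'E'
from h import *
import pickle
f,t,s=pickle.load(open('p2.pkl','rb'))
W=lambda x,y:(220+x/2-.25,60+y/2-.25)
S=lambda x,y:(270+(x-400)/4-.4,100+y/4-.4)
zb=111
l,r,tp=plane(f,W(115,325),zb+3),plane(f,W(277,325),zb+3),plane(f,W(196,243),zb+3)
print('jar',l,r,tp,'rad',(r-l)/2)
l,r,tp=plane(f,W(107,285),47),plane(f,W(283,285),47),plane(f,W(195,196),47)
print('ring',l,r,tp,tp[1]-40)
print('side jar floor',plane(s,S(589,250),zb+3),'ring',plane(s,S(584,314),47))
h=cv2.cvtColor(f['img'],cv2.COLOR_RGB2GRAY); print(h[172:190,318].tolist(),h[150:170,318].tolist())
E
```

```text
jar [ 556.05369036 -149.84241115  114.        ] [ 610.93204797 -149.76450451  114.        ] [ 583.44126497 -121.58002287  114.        ] rad [27.4391788   0.03895332  0.        ]
ring [ 543.69986497 -153.83547388   47.        ] [ 622.51039375 -153.7180368    47.        ] [ 583.04954456 -114.11861516   47.        ] -154.11861516061327
side jar floor [ 578.36453839 -156.16329963  114.        ] ring [ 581.12241217 -152.17028775   47.        ]
[122, 122, 122, 122, 121, 121, 121, 119, 123, 136, 145, 146, 146, 145, 145, 149, 172, 205] [122, 123, 121, 123, 121, 123, 128, 157, 198, 240, 254, 250, 230, 184, 133, 123, 123, 123, 123, 121]
```

>>> {"fn": "apply_moves", "kwargs": {"series": [0, 0, 30, 0, 0, 0, 0, 0, 55, 0, 0, 0, 0, 0, 67, 0, 0, 0, 0, 0, 72, 0, 0, 0, 0, 0, 75, 0, 0, 0]}}

```text
clock: 4.6
tool_pos: [581.5, -156.3, 77.3]
tool_rot: [3.141, 0.0, 1.571]
contact_force: [-9.1, 1.1, 16.4]
finger_gap: 63.7
grasp_force: 15.0
```

>>> {"fn": "apply_moves", "kwargs": {"series": [0, 0, 0, 0, 0, 0, 0, 0, 1, 0, 0, 0]}}

```text
clock: 4.85
tool_pos: [582.0, -156.3, 77.2]
tool_rot: [3.14, 0.001, 1.571]
contact_force: [-6.9, 0.7, 16.5]
finger_gap: 64.4
grasp_force: 15.0
```

>>> {"fn": "apply_moves", "kwargs": {"series": [0, 0, 0, 0, 0, 0, 0, 0, 0, 0, 0, 0, 0, 0, 0, 0, 0, 0, 0, 0, 0, 0, 0, 0], "hand": 100}}

```text
clock: 5.35
tool_pos: [581.6, -156.2, 75.7]
tool_rot: [-3.142, 0.0, 1.571]
contact_force: [-0.3, 0.2, 0.4]
finger_gap: 91.2
grasp_force: 0.0
```

>>> {"fn": "apply_moves", "kwargs": {"series": [0, 0, -60, 0, 0, 0, 0, 0, -120, 0, 0, 0, 0, 0, -150, 0, 0, 0, 0, 0, -150, 0, 0, 0]}}

```text
clock: 5.85
tool_pos: [583.1, -156.2, 228.6]
tool_rot: [3.136, 0.001, 1.571]
contact_force: [0.4, -0.3, -0.8]
finger_gap: 91.4
grasp_force: 0.0
```

```bash
python3 - <<'E'
from h import *
import pickle
o=tool()[2];print({k:np.round(o[k],3) for k in('tool_pos','tool_rot','finger_gap')})
f=grab('wrist');s=grab('side');pickle.dump([f,s],open('p3.pkl','wb'))
def c(f,b,k): return cv2.resize(f['img'][b[1]:b[3],b[0]:b[2]],None,fx=k,fy=k,interpolation=cv2.INTER_CUBIC)
im=np.hstack([c(f,(240,60,400,260),2.5),c(s,(270,120,350,220),5)]);cv2.imwrite('pics/p3.png',im[:,:,::-1])
b,L=blobs(f,(0,150,80),(8,255,255),20)
for st,c in b: print(st,c,plane(f,c,90).round(1))
E
```

```text
{'tool_pos': array([ 583.12 , -156.238,  228.628]), 'tool_rot': array([3.136e+00, 1.000e-03, 1.571e+00]), 'finger_gap': np.float64(91.417)}
[315, 26, 14, 58, 727] [321.5, 53.8] [586.2 -27.2  90. ]
[511, 63, 46, 38, 1356] [534.0, 81.6] [780.6 -50.2  90. ]
[82, 218, 10, 8, 59] [86.2, 221.1] [ 345.2 -184.2   90. ]
[87, 232, 10, 8, 60] [91.8, 235.9] [ 347.6 -200.5   90. ]
```

View pics/p3.png

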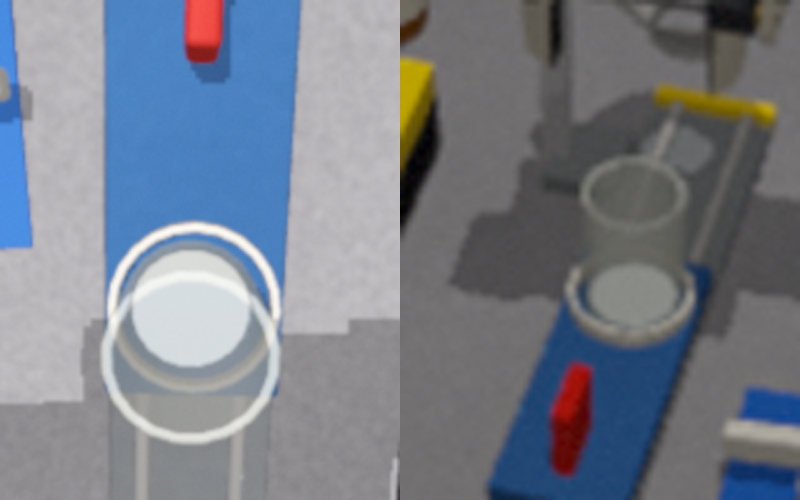

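Jar stands inside the ring (crop: ring at (195,308), jar floor at (190,308); the side crop agrees). Next I grip the fin.

>>> {"fn": "apply_moves", "kwargs": {"series": [60, 2, 0, 0, 0, 0.03, 120, 4, 0, 0, 0, 0.03, 129, 4, 50, 0, 0, 0.03, 129, 4, 110, 0, 0, 0.03, 129, 4, 150, 0, 0, 0.03]}}

```text
clock: 6.58
tool_pos: [583.1, -27.0, 71.6]
tool_rot: [-3.137, 0.0, 1.542]
contact_force: [0.5, -0.6, -0.0]
finger_gap: 92.1
grasp_force: 0.0
```

>>> {"fn": "apply_moves", "kwargs": {"series": [0, 0, 20, 0, 0, 0, 0, 0, 20, 0, 0, 0]}}

```text
clock: 6.82
tool_pos: [583.2, -27.2, 52.9]
tool_rot: [-3.136, 0.0, 1.541]
contact_force: [0.6, 1.2, 0.3]
finger_gap: 91.4
grasp_force: 0.0
```

>>> {"fn": "apply_moves", "kwargs": {"series": [0, 0, 0, 0, 0, 0, 0, 0, 0, 0, 0, 0, 0, 0, 0, 0, 0, 0, 0, 0, 0, 0, 0, 0, 0, 0, 0, 0, 0, 0], "hand": 5, "squeeze": 15}}

```text
clock: 7.45
tool_pos: [585.7, -27.2, 56.0]
tool_rot: [3.141, 0.0, 1.541]
contact_force: [0.2, -0.0, -0.2]
finger_gap: 46.7
grasp_force: 0.0
```

>>> {"fn": "apply_moves", "kwargs": {"series": [0, 0, 0, 0, 0, 0, 0, 0, 0, 0, 0, 0]}}

```text
clock: 7.7
tool_pos: [585.6, -27.1, 55.7]
tool_rot: [3.142, 0.0, 1.541]
contact_force: [0.5, -1.0, 0.3]
finger_gap: 26.3
grasp_force: 0.0
```

>>> {"fn": "apply_moves", "kwargs": {"series": [0, 0, 0, 0, 0, 0, 0, 0, 0, 0, 0, 0, 0, 0, 0, 0, 0, 0, 0, 0, 0, 0, 0, 0]}}

```text
clock: 8.2
tool_pos: [587.2, -27.2, 55.9]
tool_rot: [3.139, -0.0, 1.541]
contact_force: [5.7, 0.1, -4.3]
finger_gap: 14.3
grasp_force: 15.0
```

>>> {"fn": "apply_moves", "kwargs": {"series": [-8, 0, 0, 0, 0, 0, -20, 0, 0, 0, 0, 0, -34, 0, 0, 0, 0, 0, -48, 0, 0, 0, 0, 0, -60, 0, 0, 0, 0, 0]}}

```text
clock: 8.82
tool_pos: [585.5, -86.6, 55.9]
tool_rot: [3.139, -0.001, 1.541]
contact_force: [6.9, 2.3, -4.3]
finger_gap: 13.9
grasp_force: 15.0
```

>>> {"fn": "apply_moves", "kwargs": {"series": [-14, 0, 0, 0, 0, 0, -28, 0, 0, 0, 0, 0, -42, 0, 0, 0, 0, 0, -56, 0, 0, 0, 0, 0, -68, 0, 0, 0, 0, 0]}}

```text
clock: 9.45
tool_pos: [583.5, -154.6, 55.9]
tool_rot: [3.139, -0.001, 1.541]
contact_force: [6.4, 2.8, -2.5]
finger_gap: 13.8
grasp_force: 15.0
```

>>> {"fn": "apply_moves", "kwargs": {"series": [-5, 0, 0, 0, 0, 0, -10, 0, 0, 0, 0, 0, -15, 0, 0, 0, 0, 0, -20, 0, 0, 0, 0, 0]}}

```text
clock: 9.95
tool_pos: [582.9, -174.2, 55.9]
tool_rot: [3.139, -0.001, 1.542]
contact_force: [5.7, 3.1, -3.1]
finger_gap: 13.9
grasp_force: 15.0
```

>>> {"fn": "apply_moves", "kwargs": {"series": [-2, 0, 0, 0, 0, 0, -4, 0, 0, 0, 0, 0, -4, 0, 0, 0, 0, 0]}}

```text
clock: 10.32
tool_pos: [582.8, -175.5, 55.9]
tool_rot: [3.139, -0.004, 1.543]
contact_force: [4.4, 9.5, -2.3]
finger_gap: 14.0
grasp_force: 15.0
```

>>> {"fn": "apply_moves", "kwargs": {"series": [-2, 0, 0, 0, 0, 0, -4, 0, 0, 0, 0, 0, -4, 0, 0, 0, 0, 0]}}

```text
clock: 10.7
tool_pos: [582.9, -175.8, 55.9]
tool_rot: [3.139, -0.007, 1.546]
contact_force: [5.1, 17.1, -0.4]
finger_gap: 13.8
grasp_force: 15.0
```

>>> {"fn": "apply_moves", "kwargs": {"series": [2, 0, 0, 0, 0, 0, 4, 0, 0, 0, 0, 0, 4, 0, 0, 0, 0, 0, 4, 0, 0, 0, 0, 0], "hand": 60}}

```text
clock: 11.2
tool_pos: [580.9, -179.6, 55.7]
tool_rot: [-3.141, 0.0, 1.54]
contact_force: [-0.4, 0.4, 0.9]
finger_gap: 49.4
grasp_force: 0.0
```

>>> {"fn": "apply_moves", "kwargs": {"series": [0, 0, -60, 0, 0, 0, 0, 0, -120, 0, 0, 0, 0, 0, -180, 0, 0, 0, 60, 0, -240, 0, 0, 0.2, 120, -40, -240, 0, 0, 0.4]}}

```text
clock: 11.82
tool_pos: [557.5, -79.4, 294.4]
tool_rot: [3.136, -0.003, 1.157]
contact_force: [0.1, 0.8, -0.2]
finger_gap: 55.0
grasp_force: 0.0
```

```bash
cat > go.py <<'E'
from h import *
import sys
# target x y z roll pitch yaw(rad) -> shift, rotvec in tool axes
a=[float(v) for v in sys.argv[1:]]
R0,p,o=tool();Rt=Rn.from_euler('xyz',a[3:]).as_matrix()
print(p.round(1),o['tool_rot'].round(3),'shift',(R0.T@(np.array(a[:3])-p)).round(1),'rot',Rn.from_matrix(R0.T@Rt).as_rotvec().round(3))
E
python3 go.py 400 50 300 3.1416 0 0
```

```text
[557.5 -79.4 294.4] [ 3.136e+00 -3.000e-03  1.157e+00] shift [  55.1 -196.1   -6.6] rot [ 0.003 -0.005  1.157]
```

>>> {"fn": "apply_moves", "kwargs": {"series": [55, -196, -6, 0, 0, 0.93, 55, -196, -6, 0, 0, 0.93, 55, -196, -6, 0, 0, 0.93, 55, -196, -6, 0, 0, 0.93, 55, -196, -6, 0, 0, 0.93]}}

```text
clock: 12.45
tool_pos: [395.7, 49.0, 297.8]
tool_rot: [3.141, -0.001, 0.232]
contact_force: [-0.0, -0.8, -0.6]
finger_gap: 54.8
grasp_force: 0.0
```

>>> {"fn": "apply_moves", "kwargs": {"series": [0, 0, 0, 0, 0, 0.22, 0, 0, 0, 0, 0, 0.22, 0, 0, 0, 0, 0, 0.22, 0, 0, 0, 0, 0, 0.22]}}

```text
clock: 12.95
tool_pos: [396.9, 48.0, 297.2]
tool_rot: [3.142, 0.0, 0.018]
contact_force: [-0.5, 0.2, -0.4]
finger_gap: 55.3
grasp_force: 0.0
```

```bash
python3 - <<'E'
from h import *
import pickle
o=tool()[2];print({k:np.round(o[k],3) for k in('tool_pos','tool_rot','joints')})
f=grab('wrist');t=grab('top');s=grab('side');pickle.dump([f,t,s],open('p4.pkl','wb'));save(f,'w4.png')
E
```

```text
{'tool_pos': array([396.854,  48.028, 297.212]), 'tool_rot': array([3.142, 0.   , 0.018]), 'joints': array([ 0.143,  0.028, -0.401,  1.933,  0.012,  1.183, -1.815])}
```

View pics/w4.png

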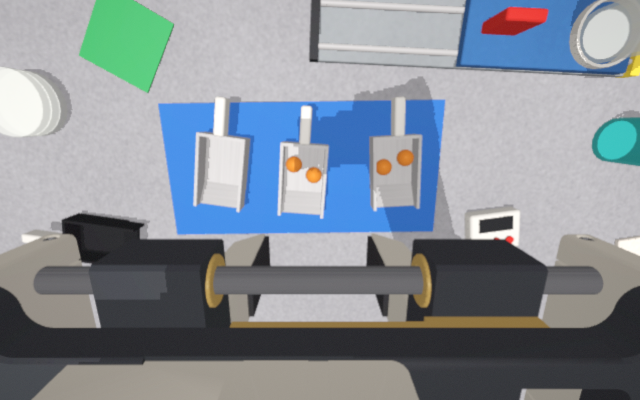

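Wrist view: three scoops on the mat. The left one at (221,165) is empty, the middle one has balls at (293,164) and (314,175), the right one has balls at (384,167) and (405,158). The handles are at (221,115), (306,124) and (399,115).

```bash
cat > sc.py <<'E'
from h import *
def scoops(f,boxes,z=49,thr=195):
    h=cv2.cvtColor(f['img'],cv2.COLOR_RGB2HSV);out=[]
    for b in boxes:
        m=((h[:,:,2]>thr)&(h[:,:,1]<45)).astype(np.uint8);q=np.zeros_like(m);q[b[1]:b[3],b[0]:b[2]]=m[b[1]:b[3],b[0]:b[2]]
        n,l,st,c=cv2.connectedComponentsWithStats(q);i=st[1:,4].argmax()+1
        P=np.array([plane(f,(u,v),z)[:2] for v,u in np.argwhere(l==i)],np.float32)
        cc,wh,_=r=cv2.minAreaRect(P);bx=cv2.boxPoints(r)
        e=max([bx[1]-bx[0],bx[2]-bx[1]],key=np.linalg.norm);e=e/np.linalg.norm(e);e=e*np.sign(e[0])
        out.append((np.array(cc),np.degrees(np.arctan2(e[1],e[0])),sorted(wh),c[i]))
    return out
E
python3 - <<'E'
from sc import *
import pickle
f,t,s=pickle.load(open('p4.pkl','rb'))
w=scoops(f,[(207,90,235,132),(295,100,318,142),(388,90,412,133)])
tt=scoops(t,[(236,215,256,238),(280,218,298,242),(327,215,343,238)],thr=170)
for a,b in zip(w,tt):
    print(a[0].round(1),round(a[1],1),np.round(a[2],1),'|',b[0].round(1),round(b[1],1),np.round(b[2],1), tri([ray(f,a[3]),ray(t,b[3])]))
bo,_=blobs(f,(9,150,120),(20,255,255),30)
for st,c in bo: print(c,plane(f,c,19).round(1))
E
```

```text
Traceback (most recent call last):
  File "sc.py", line 6, in scoops
    n,l,st,c=cv2.connectedComponentsWithStats(q);i=st[1:,4].argmax()+1
                                                   ~~~~~~~~~~~~~~~^^
ValueError: attempt to get argmax of an empty sequence
```

```bash
python3 - <<'E'
from sc import *
import pickle
f,t,s=pickle.load(open('p4.pkl','rb'));t=pickle.load(open('top0.pkl','rb'))
w=scoops(f,[(207,90,235,132),(295,100,318,142),(388,90,412,133)])
tt=scoops(t,[(236,215,256,238),(280,218,298,242),(327,215,343,238)],thr=170)
for a,b in zip(w,tt):
    print(a[0].round(1),round(a[1],1),np.round(a[2],1),'|',b[0].round(1),round(b[1],1),np.round(b[2],1), tri([ray(f,a[3]),ray(t,b[3])]))
bo,_=blobs(f,(9,150,120),(20,255,255),30)
for st,c in bo: print(c,plane(f,c,19).round(1))
E
```

```text
[477.5 172.9] 1.1 [35.4 50.2] | [470.7 177.1] -7.3 [ 9.4 45.7] (array([477.00177079, 178.58422347,  39.7824468 ]), [np.float64(5.651085486325366), np.float64(5.651085486325496)])
[463.4  65.2] -1.6 [13.  44.4] | [462.   64.9] -3.5 [10.1 47.1] (array([464.4438034 ,  67.30485256,  -9.05492277]), [np.float64(0.6126171085142944), np.float64(0.6126171085142719)])
[476.8 -55.9] 2.7 [11.  43.3] | [475.4 -57.6] 1.1 [ 7.9 47. ] (array([476.14641375, -58.57347339,  38.00409087]), [np.float64(1.0380258299852692), np.float64(1.0380258299853218)])
[404.9, 157.2] [419.5 -76.6  19. ]
[293.5, 163.9] [406.9  83.3  19. ]
[383.3, 166.8] [405.1 -46.6  19. ]
[313.4, 174.5] [392.   54.3  19. ]
```

>>> {"fn": "apply_moves", "kwargs": {"series": [40, 50, 0, 0, 0, -0.012, 79, 105, 20, 0, 0, -0.012, 79, 105, 80, 0, 0, -0.012, 79, 105, 140, 0, 0, -0.012, 79, 105, 190, 0, 0, -0.012], "hand": 60}}

```text
clock: 13.72
tool_pos: [476.9, -55.9, 105.1]
tool_rot: [-3.141, 0.001, 0.028]
contact_force: [0.7, 0.2, -0.1]
finger_gap: 55.3
grasp_force: 0.0
```

```bash
python3 go.py 478 -56.3 18 3.1416 0 0.03; python3 - <<'E'
from sc import *
f=grab('wrist');save(f,'w5.png')
h=cv2.cvtColor(f['img'],cv2.COLOR_RGB2HSV)
m=((h[:,:,2]>195)&(h[:,:,1]<45)).astype(np.uint8)
m[240:]=0
n,l,st,c=cv2.connectedComponentsWithStats(m)
for i in range(1,n):
    if st[i,4]>300: print(st[i].tolist(),c[i].round(1),plane(f,c[i],49).round(1))
E
```

```text
[476.9 -55.9 105.1] [-3.141e+00  1.000e-03  2.800e-02] shift [ 1.1  0.4 87.1] rot [-0.     0.001 -0.002]
[0, 0, 316, 180, 34277] [103.2  99.4] [557.1  89.4  49. ]
[178, 0, 433, 44, 9801] [345.7  16.4] [610.6 -69.4  49. ]
[182, 32, 245, 94, 16711] [291.2  75.4] [575.6 -35.6  49. ]
[629, 66, 11, 64, 307] [634.3  99.6] [ 566.9 -264.    49. ]
[479, 138, 161, 102, 15177] [559.3 189.7] [ 504.5 -229.1   49. ]
[0, 186, 19, 54, 846] [  7.5 214.7] [474.2 172.7  49. ]
[310, 189, 19, 51, 853] [318.8 214.2] [481.1 -56.4  49. ]
[148, 201, 20, 38, 667] [157.1 219.9] [473.3  63.3  49. ]
```

View pics/w5.png

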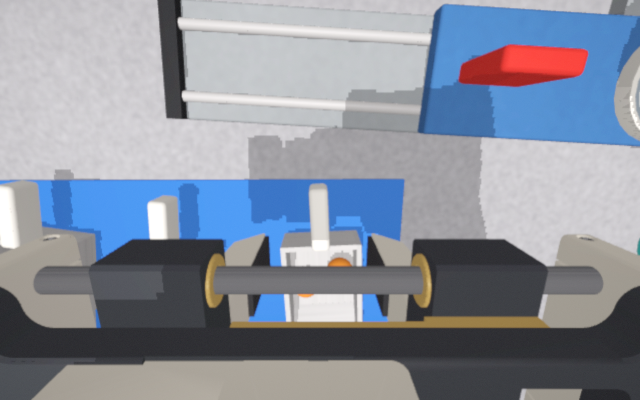

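View: the handle of the right scoop lies centred between the fingers, (318,186) to (320,248). Descend and grip.

>>> {"fn": "apply_moves", "kwargs": {"series": [1, 0, 40, 0, 0, 0, 1, 0, 70, 0, 0, 0, 1, 0, 86, 0, 0, 0, 1, 0, 86, 0, 0, 0]}}

```text
clock: 14.28
tool_pos: [478.3, -55.6, 21.1]
tool_rot: [3.142, 0.002, 0.028]
contact_force: [-1.1, 1.2, -0.1]
finger_gap: 55.6
grasp_force: 0.0
```

>>> {"fn": "apply_moves", "kwargs": {"series": [0, 0, 0, 0, 0, 0, 0, 0, 0, 0, 0, 0, 0, 0, 0, 0, 0, 0, 0, 0, 0, 0, 0, 0, 0, 0, 0, 0, 0, 0], "hand": 2, "squeeze": 45}}

```text
clock: 14.9
tool_pos: [478.6, -55.7, 21.4]
tool_rot: [3.141, -0.0, 0.028]
contact_force: [-0.6, -0.2, 3.0]
finger_gap: 13.5
grasp_force: 44.7
```

>>> {"fn": "apply_moves", "kwargs": {"series": [0, 0, 0, 0, 0, 0, 0, 0, 0, 0, 0, 0, 0, 0, 0, 0, 0, 0]}}

```text
clock: 15.28
tool_pos: [478.6, -55.7, 21.4]
tool_rot: [3.141, -0.0, 0.028]
contact_force: [-1.0, -1.2, 3.9]
finger_gap: 13.3
grasp_force: 44.7
```

>>> {"fn": "apply_moves", "kwargs": {"series": [0, 0, -5, 0, 0, 0, 0, 0, -15, 0, 0, 0, 0, 0, -30, 0, 0, 0, 0, 0, -50, 0, 0, 0, 0, 0, -70, 0, 0, 0]}}

```text
clock: 15.9
tool_pos: [478.6, -55.6, 92.8]
tool_rot: [-3.142, -0.001, 0.028]
contact_force: [0.2, -0.7, -2.0]
finger_gap: 13.9
grasp_force: 44.7
```

```bash
python3 - <<'E'
from h import *
import pickle
o=tool()[2];print({k:np.round(o[k],3) for k in('tool_pos','tool_rot','joints','finger_gap','grasp_force')})
s=grab('side');f=grab('wrist');pickle.dump([f,s],open('p6.pkl','wb'))
def c(f,b,k): return cv2.resize(f['img'][b[1]:b[3],b[0]:b[2]],None,fx=k,fy=k,interpolation=cv2.INTER_CUBIC)
im=np.hstack([c(f,(220,150,420,350),2),c(s,(300,130,420,250),3.34)[:400,:400]]);cv2.imwrite('pics/p6.png',im[:,:,::-1])
E
```

```text
{'tool_pos': array([478.568, -55.555,  92.778]), 'tool_rot': array([-3.142e+00, -1.000e-03,  2.800e-02]), 'joints': array([ 0.218,  0.392, -0.272,  2.052,  0.157,  0.716, -1.696]), 'finger_gap': np.float64(13.879), 'grasp_force': np.float64(44.734)}
```

View pics/p6.png

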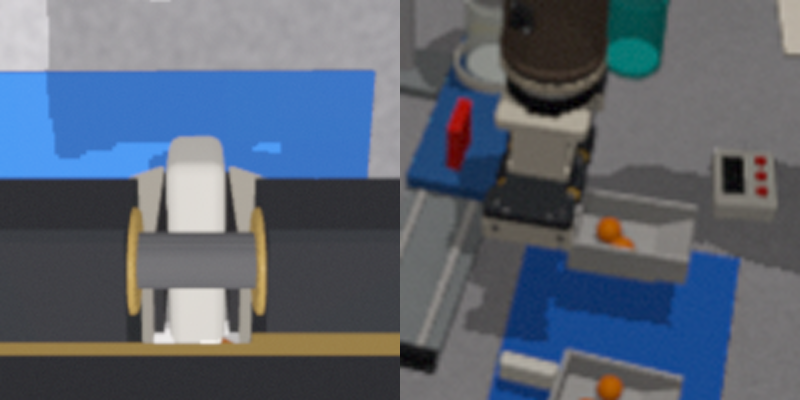

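Scoop lifted level with both balls in it: handle in the pads at (195,240), balls at (610,232) in the side part. Transporting now.

>>> {"fn": "apply_moves", "kwargs": {"series": [0, 0, -25, 0, 0, 0, 0, 0, -65, 0, 0, 0, 0, 0, -110, 0, 0, 0, 0, 0, -160, 0, 0, 0, 0, 0, -197, 0, 0, 0]}}

```text
clock: 16.62
tool_pos: [478.5, -55.6, 290.1]
tool_rot: [3.141, -0.001, 0.028]
contact_force: [1.6, -0.4, -2.4]
finger_gap: 14.2
grasp_force: 44.7
```

>>> {"fn": "apply_moves", "kwargs": {"series": [12, 16, 0, 0, 0, 0.02, 32, 44, 0, 0, 0, 0.06, 56, 76, 0, 0, 0, 0.11, 82, 112, 0, 0, 0, 0.16, 108, 147, 0, 0, 0, 0.21]}}

```text
clock: 17.25
tool_pos: [590.8, -201.5, 286.2]
tool_rot: [3.141, 0.002, -0.185]
contact_force: [-0.4, 1.4, -1.4]
finger_gap: 13.7
grasp_force: 44.7
```

```bash
python3 go.py 717.5 -362.8 290 3.1416 0 -0.4
```

```text
[ 590.8 -201.5  286.2] [ 3.141e+00  2.000e-03 -1.850e-01] shift [154.2 135.2  -4.1] rot [0.001 0.002 0.215]
```

>>> {"fn": "apply_moves", "kwargs": {"series": [32, 28, 0, 0, 0, 0.045, 65, 56, 0, 0, 0, 0.09, 97, 84, 0, 0, 0, 0.135, 125, 109, 0, 0, 0, 0.175, 147, 129, 0, 0, 0, 0.205]}}

```text
clock: 17.88
tool_pos: [711.7, -355.2, 285.0]
tool_rot: [3.14, 0.003, -0.39]
contact_force: [0.5, 0.6, -2.2]
finger_gap: 13.6
grasp_force: 44.7
```

>>> {"fn": "apply_moves", "kwargs": {"series": [3, 3, 3, 0, 0, 0.01, 7, 6, 15, 0, 0, 0.01, 7, 6, 35, 0, 0, 0.01, 7, 6, 50, 0, 0, 0.01]}}

```text
clock: 18.38
tool_pos: [715.2, -360.4, 236.4]
tool_rot: [-3.141, 0.002, -0.396]
contact_force: [0.4, 0.2, -1.3]
finger_gap: 13.7
grasp_force: 44.7
```

```bash
python3 go.py 717.5 -362.8 237 3.1416 0 -0.4;python3 - <<'E'
from h import *
import pickle
o=tool()[2];print({k:np.round(o[k],3) for k in('joints','finger_gap')})
s=grab('side');t=grab('top');pickle.dump([t,s],open('p7.pkl','wb'))
def c(f,b,k): return cv2.resize(f['img'][b[1]:b[3],b[0]:b[2]],None,fx=k,fy=k,interpolation=cv2.INTER_CUBIC)
im=np.hstack([c(t,(400,120,500,220),4),c(s,(270,50,390,170),3.34)[:400,:400]]);cv2.imwrite('pics/p7.png',im[:,:,::-1])
E
```

```text
[ 715.2 -360.4  236.4] [-3.141e+00  2.000e-03 -3.960e-01] shift [ 3.   1.3 -0.6] rot [-0.     0.002  0.004]
{'joints': array([ 0.434,  0.749, -0.076,  0.994,  0.052,  1.402, -1.598]), 'finger_gap': np.float64(13.713)}
```

View pics/p7.png

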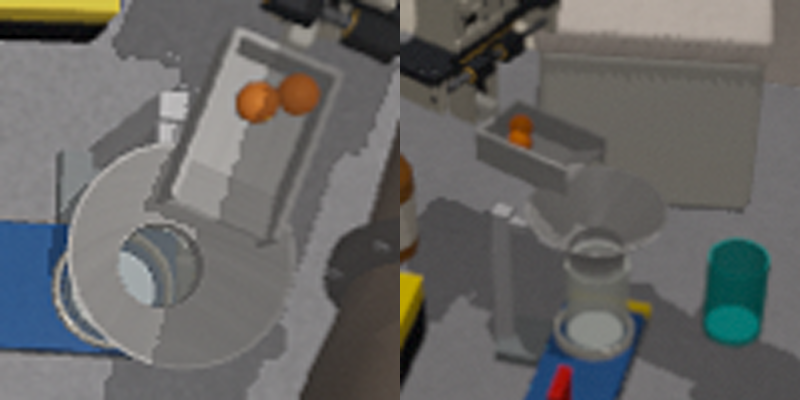

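Lip centre at crop (217,225), funnel mouth centre at crop (183,256), balls safely at the back of the pan.

```bash
python3 - <<'E'
from h import *
import pickle
t,s=pickle.load(open('p7.pkl','rb'))
print(plane(t,(400+217/4-.4,120+225/4-.4),240),plane(t,(400+183/4-.4,120+256/4-.4),195), np.array([715.2,-360.4])-131*np.array([.921,-.389]))
E
```

```text
[ 589.1211718  -311.26123115  240.        ] [ 577.89113456 -305.48300434  195.        ] [ 594.549 -309.441]
```

>>> {"fn": "apply_moves", "kwargs": {"series": [-1, 1, -4, 0, 0.08, 0, -3, 1, -10, 0, 0.17, 0, -5, 1, -17, 0, 0.26, 0, -7, 1, -24, 0, 0.35, 0, -9, 1, -31, 0, 0.436, 0]}}

```text
clock: 19.1
tool_pos: [707.1, -358.4, 270.9]
tool_rot: [3.141, -0.44, -0.397]
contact_force: [-0.2, -0.9, -0.6]
finger_gap: 13.8
grasp_force: 44.7
```

>>> {"fn": "apply_moves", "kwargs": {"series": [-3, 0, -10, 0, 0.09, 0, -6, 0, -20, 0, 0.18, 0, -9, 0, -30, 0, 0.27, 0, -12, 0, -40, 0, 0.36, 0, -14, 0, -49, 0, 0.436, 0]}}

```text
clock: 19.73
tool_pos: [675.1, -350.4, 298.9]
tool_rot: [3.129, -0.805, -0.398]
contact_force: [-0.6, -1.0, -2.3]
finger_gap: 13.6
grasp_force: 44.7
```

>>> {"fn": "apply_moves", "kwargs": {"series": [0, 0, 0, 0, 0, 0, 0, 0, 0, 0, 0, 0, 0, 0, 0, 0, 0, 0, 0, 0, 0, 0, 0, 0, 0, 0, 0, 0, 0, 0]}}

```text
clock: 20.35
tool_pos: [676.5, -351.7, 298.2]
tool_rot: [3.128, -0.804, -0.398]
contact_force: [0.2, -0.3, -0.9]
finger_gap: 14.0
grasp_force: 44.7
```

```bash
cat > look.py <<'E'
from h import *
import pickle,sys
o=tool()[2];print({k:np.round(o[k],3) for k in('tool_pos','tool_rot','joints','finger_gap')})
s=grab('side');t=grab('top');pickle.dump([t,s],open(sys.argv[1]+'.pkl','wb'))
for n,f in(('top',t),('side',s)): print(n,blobs(f,(7,130,90),(20,255,255),6)[0])
E
python3 look.py p8
```

```text
{'tool_pos': array([ 676.481, -351.699,  298.173]), 'tool_rot': array([ 3.128, -0.804, -0.398]), 'joints': array([ 0.54 ,  0.281, -0.166,  1.925,  0.405,  0.147, -1.952]), 'finger_gap': np.float64(14.027)}
top [([466, 78, 26, 25, 394], [476.8, 91.5]), ([431, 188, 9, 8, 52], [435.3, 191.2]), ([277, 249, 8, 9, 58], [280.5, 252.9]), ([288, 255, 8, 9, 57], [291.4, 259.0]), ([0, 318, 6, 1, 6], [2.5, 318.0]), ([17, 319, 21, 1, 21], [27.0, 319.0]), ([39, 320, 7, 2, 7], [42.0, 320.1]), ([45, 329, 1, 6, 6], [45.0, 331.5]), ([44, 341, 1, 10, 10], [44.0, 345.5]), ([43, 357, 1, 7, 7], [43.0, 360.0]), ([42, 366, 2, 18, 21], [42.3, 373.9])]
side [([255, 95, 18, 12, 149], [263.4, 101.2]), ([359, 242, 8, 8, 48], [362.4, 245.6]), ([352, 250, 7, 4, 23], [355.5, 251.4])]
```

```bash
cat > org.py <<'E'
from h import *
import pickle,sys
t,s=pickle.load(open(sys.argv[1]+'.pkl','rb'))
def o(f,b,smin=50):
    h=cv2.cvtColor(f['img'],cv2.COLOR_RGB2HSV)[b[1]:b[3],b[0]:b[2]];m=cv2.inRange(h,np.array((3,smin,60)),np.array((20,255,255)))
    n,l,st,c=cv2.connectedComponentsWithStats(m)
    return [(st[i].tolist(),(c[i]+b[:2]).round(1).tolist()) for i in range(1,n) if st[i,4]>4]
print('top',o(t,(405,130,490,225)));print('side',o(s,(295,60,390,185)))
E
python3 org.py p8; python3 org.py p7
```

```text
top [([64, 2, 3, 4, 8], [470.1, 133.8]), ([42, 35, 43, 60, 1697], [474.3, 196.8]), ([26, 57, 9, 9, 62], [435.2, 191.0]), ([45, 79, 4, 3, 9], [451.4, 210.1])]
side [([41, 0, 11, 3, 14], [340.9, 61.1]), ([31, 79, 9, 12, 64], [330.2, 144.6])]
top [([54, 8, 22, 13, 195], [469.1, 144.0]), ([78, 82, 7, 13, 42], [486.8, 219.3])]
side [([4, 4, 3, 3, 5], [300.2, 64.8]), ([7, 24, 8, 11, 78], [305.7, 88.9])]
```

```bash
python3 go.py 707 -358.5 271 3.1416 -0.436 -0.398
```

```text
[ 676.4 -351.7  298.1] [ 3.128 -0.804 -0.398] shift [ 1.9 -6.2 41. ] rot [ 0.013 -0.368 -0.002]
```

>>> {"fn": "apply_moves", "kwargs": {"series": [0, -1, 8, 0, -0.08, 0, 1, -3, 16, 0, -0.15, 0, 1, -4, 25, 0, -0.22, 0, 2, -6, 34, 0.01, -0.3, 0, 2, -6, 41, 0.01, -0.368, 0]}}

```text
clock: 21.08
tool_pos: [707.3, -359.1, 271.2]
tool_rot: [3.141, -0.434, -0.402]
contact_force: [-0.4, 0.5, -0.6]
finger_gap: 13.9
grasp_force: 44.7
```

```bash
python3 go.py 715 -360.4 290 3.1416 0 -0.396
```

```text
[ 707.3 -359.1  271.2] [ 3.141 -0.434 -0.402] shift [ 14.8  -1.8 -13.9] rot [ 0.002 -0.434 -0.006]
```

>>> {"fn": "apply_moves", "kwargs": {"series": [3, 0, -6, 0, -0.09, 0, 6, -1, -10, 0, -0.18, 0, 9, -1, -13, 0, -0.27, 0, 12, -2, -14, 0, -0.36, 0, 15, -2, -14, 0, -0.434, 0]}}

```text
clock: 21.7
tool_pos: [715.3, -359.9, 290.3]
tool_rot: [3.141, -0.0, -0.402]
contact_force: [0.6, -0.5, -1.5]
finger_gap: 13.4
grasp_force: 44.7
```

```bash
python3 look.py p9; python3 org.py p9;  python3 go.py 478.5 -56 290 3.1416 0 0.028
```

```text
{'tool_pos': array([ 715.293, -359.944,  290.314]), 'tool_rot': array([ 3.141, -0.   , -0.402]), 'joints': array([ 0.528,  0.751, -0.315,  0.883,  0.214,  1.534, -1.686]), 'finger_gap': np.float64(13.405)}
top [([431, 188, 9, 8, 52], [435.3, 191.2]), ([277, 249, 8, 9, 58], [280.5, 252.9]), ([288, 255, 8, 9, 58], [291.4, 258.9]), ([0, 318, 6, 1, 6], [2.5, 318.0]), ([17, 319, 29, 3, 29], [31.0, 319.3]), ([45, 329, 1, 6, 6], [45.0, 331.5]), ([44, 341, 1, 9, 9], [44.0, 345.0]), ([43, 357, 1, 7, 7], [43.0, 360.0]), ([42, 366, 2, 18, 21], [42.3, 373.9])]
side [([530, 56, 37, 22, 443], [546.9, 66.1]), ([255, 95, 18, 12, 158], [263.5, 101.1]), ([359, 242, 8, 8, 48], [362.4, 245.6]), ([352, 250, 7, 4, 22], [355.4, 251.5])]
top [([26, 57, 9, 9, 62], [435.2, 191.0])]
side [([31, 79, 9, 12, 66], [330.2, 144.5])]
[ 716.  -359.8  288. ] [ 3.141e+00  1.000e-03 -4.010e-01] shift [-337.3 -186.9   -1.8] rot [ 0.     0.001 -0.429]
```

>>> {"fn": "apply_moves", "kwargs": {"series": [-52, -29, 0, 0, 0, -0.07, -104, -58, 0, 0, 0, -0.14, -156, -87, 0, 0, 0, -0.21, -208, -116, 0, 0, 0, -0.28, -260, -144, 0, 0, 0, -0.34]}}

```text
clock: 22.42
tool_pos: [530.2, -124.1, 289.6]
tool_rot: [3.139, -0.004, -0.06]
contact_force: [0.2, 0.4, 0.0]
finger_gap: 13.7
grasp_force: 44.7
```

```bash
python3 go.py 478.5 -56 250 3.1416 0 0.028
```

```text
[ 530.2 -124.1  289.6] [ 3.139 -0.004 -0.06 ] shift [-55.9 -65.   39.2] rot [ 0.003 -0.004 -0.088]
```

>>> {"fn": "apply_moves", "kwargs": {"series": [-28, -32, 0, 0, 0, -0.044, -56, -65, 20, 0, 0, -0.088, -56, -65, 80, 0, 0, -0.088, -56, -65, 140, 0, 0, -0.088, -56, -65, 190, 0, 0, -0.088]}}

```text
clock: 23.05
tool_pos: [479.4, -57.7, 97.9]
tool_rot: [3.14, -0.004, 0.026]
contact_force: [0.3, -0.3, -1.2]
finger_gap: 13.9
grasp_force: 44.7
```

```bash
python3 go.py 478.5 -56 21 3.1416 0 0.028
```

```text
[479.4 -57.7  97.9] [ 3.14  -0.004  0.026] shift [-1.1 -1.9 76.9] rot [ 0.002 -0.004 -0.002]
```

>>> {"fn": "apply_moves", "kwargs": {"series": [-1, -2, 35, 0, -0.004, 0, -1, -2, 60, 0, -0.004, 0, -1, -2, 70, 0, -0.004, 0, -1, -2, 76, 0, -0.004, 0, -1, -2, 77, 0, -0.004, 0]}}

```text
clock: 23.68
tool_pos: [479.7, -55.9, 22.9]
tool_rot: [3.14, 0.001, 0.026]
contact_force: [0.2, 0.4, -0.8]
finger_gap: 14.1
grasp_force: 44.7
```

>>> {"fn": "apply_moves", "kwargs": {"series": [0, 0, 0, 0, 0, 0, 0, 0, 0, 0, 0, 0, 0, 0, 0, 0, 0, 0, 0, 0, 0, 0, 0, 0], "hand": 60}}

```text
clock: 24.18
tool_pos: [479.4, -55.9, 22.5]
tool_rot: [3.14, 0.002, 0.026]
contact_force: [0.3, 0.0, -0.1]
finger_gap: 49.0
grasp_force: 0.0
```

>>> {"fn": "apply_moves", "kwargs": {"series": [0, 0, -60, 0, 0, 0, 0, 0, -120, 0, 0, 0, 0, 0, -180, 0, 0, 0, -40, -50, -230, 0, 0, 0, -80, -105, -278, 0, 0, 0]}}

```text
clock: 24.8
tool_pos: [416.3, 23.0, 278.8]
tool_rot: [3.14, 0.002, 0.025]
contact_force: [1.8, 0.4, 0.3]
finger_gap: 55.1
grasp_force: 0.0
```

>>> {"fn": "apply_moves", "kwargs": {"series": [0, 0, 0, 0, 0, 0, 0, 0, 0, 0, 0, 0]}}

```text
clock: 25.05
tool_pos: [417.0, 21.7, 277.2]
tool_rot: [3.139, 0.002, 0.026]
contact_force: [0.3, -0.1, 0.4]
finger_gap: 54.9
grasp_force: 0.0
```

```bash
cat > see.py <<'E'
from sc import *
import pickle,sys
o=tool()[2];print({k:np.round(o[k],3) for k in('clock','tool_pos','tool_rot')})
f=grab('wrist');s=grab('side');pickle.dump([f,s],open(sys.argv[1]+'.pkl','wb'))
for x in([(465,175),(465,65),(478,-56)]):
    p=proj(f,(*x,49)).round().astype(int);print(p,end=' ')
    try:
        a=scoops(f,[(p[0]-22,p[1]-32,p[0]+22,p[1]+22)],thr=205)[0];print(a[0].round(1),round(a[1],1),np.round(a[2],1),a[3].round(1))
    except Exception as e: print(e)
for st,c in blobs(f,(9,150,120),(20,255,255),30)[0]: print('ball',c,plane(f,c,19).round(1))
print('side',blobs(s,(9,150,120),(20,255,255),6)[0])
E
python3 see.py p10
```

```text
{'clock': np.float64(25.05), 'tool_pos': array([416.999,  21.672, 277.218]), 'tool_rot': array([3.139e+00, 2.000e-03, 2.600e-02])}
[195 136] [460.8 168.8] -28.4 [52.  58.3] [194.3 138.3]
[284 138] [462.2  66.3] -3.3 [11.9 47.3] [282.6 140.1]
[381 130] [476.6 -55.4] 2.0 [10.5 45.9] [380.5 131. ]
ball [272.9, 179.1] [407.   83.4  19. ]
ball [293.7, 190.2] [391.9  54.3  19. ]
side [([359, 242, 8, 7, 40], [362.5, 245.2]), ([353, 250, 6, 4, 19], [355.7, 251.4])]
```

```bash
python3 go.py 465.5 65.6 20 3.1416 0 -0.05
```

```text
[417.   21.2 276.4] [3.14  0.004 0.025] shift [ 50.7 -43.7 256.1] rot [0.002 0.004 0.075]
```

>>> {"fn": "apply_moves", "kwargs": {"series": [30, -25, 5, 0, 0, 0.04, 50, -43, 40, 0, 0, 0.075, 50, -43, 100, 0, 0, 0.075, 50, -43, 160, 0, 0, 0.075, 50, -43, 200, 0, 0.002, 0.075]}}

```text
clock: 25.78
tool_pos: [463.7, 65.0, 73.3]
tool_rot: [3.139, 0.006, -0.05]
contact_force: [-0.2, -0.2, -0.0]
finger_gap: 55.1
grasp_force: 0.0
```

```bash
python3 go.py 465.5 65.6 20 3.1416 0 -0.05; python3 - <<'E'
from h import *
f=grab('wrist')
h=cv2.cvtColor(f['img'],cv2.COLOR_RGB2HSV)
m=((h[:,:,2]>195)&(h[:,:,1]<45)).astype(np.uint8);m[240:]=0
n,l,st,c=cv2.connectedComponentsWithStats(m)
for i in range(1,n):
    if st[i,4]>200 and abs(c[i][0]-320)<60 and st[i,1]>100: print(st[i].tolist(),c[i].round(1),plane(f,(c[i][0],st[i,1]),49).round(1))
E
```

```text
[463.7  65.   73.3] [ 3.139  0.006 -0.05 ] shift [ 2.  -0.8 53.3] rot [ 0.002  0.006 -0.   ]
[306, 200, 21, 40, 793] [316.5 219.7] [487.   64.7  49. ]
```

>>> {"fn": "apply_moves", "kwargs": {"series": [1, -1, 30, 0, 0.003, 0, 1, -1, 45, 0, 0.003, 0, 1, -1, 53, 0, 0.003, 0, 1, -1, 53, 0, 0.003, 0]}}

```text
clock: 26.32
tool_pos: [466.5, 66.9, 24.2]
tool_rot: [3.139, -0.002, -0.049]
contact_force: [0.2, 0.9, -0.1]
finger_gap: 55.2
grasp_force: 0.0
```

>>> {"fn": "apply_moves", "kwargs": {"series": [0, 0, 0, 0, 0, 0, 0, 0, 0, 0, 0, 0, 0, 0, 0, 0, 0, 0, 0, 0, 0, 0, 0, 0, 0, 0, 0, 0, 0, 0], "hand": 2, "squeeze": 45}}

```text
clock: 26.95
tool_pos: [466.4, 67.0, 24.2]
tool_rot: [3.14, -0.003, -0.049]
contact_force: [-1.0, -0.5, 1.8]
finger_gap: 13.8
grasp_force: 45.0
```

>>> {"fn": "apply_moves", "kwargs": {"series": [0, 0, 0, 0, 0, 0, 0, 0, 0, 0, 0, 0]}}

```text
clock: 27.2
tool_pos: [466.4, 66.9, 24.2]
tool_rot: [3.139, -0.002, -0.049]
contact_force: [-0.1, -1.2, 2.3]
finger_gap: 13.8
grasp_force: 45.0
```

>>> {"fn": "apply_moves", "kwargs": {"series": [0, 0, -5, 0, 0, 0, 0, 0, -15, 0, 0, 0, 0, 0, -35, 0, 0, 0, 0, 0, -60, 0, 0, 0, 0, 0, -95, 0, 0, 0]}}

```text
clock: 27.82
tool_pos: [465.4, 67.1, 120.0]
tool_rot: [3.14, -0.001, -0.049]
contact_force: [1.1, -0.2, -1.9]
finger_gap: 13.9
grasp_force: 45.0
```

>>> {"fn": "apply_moves", "kwargs": {"series": [0, 0, -40, 0, 0, 0, 0, 0, -80, 0, 0, 0, 0, 0, -120, 0, 0, 0, 0, 0, -155, 0, 0, 0, 0, 0, -175, 0, 0, 0]}}

```text
clock: 28.45
tool_pos: [465.7, 68.0, 296.5]
tool_rot: [3.14, -0.005, -0.048]
contact_force: [-0.2, 0.2, -2.1]
finger_gap: 13.5
grasp_force: 45.0
```

```bash
python3 look.py p11; python3 go.py 715 -360.4 290 3.1416 0 -0.396
```

```text
{'tool_pos': array([465.726,  68.008, 296.515]), 'tool_rot': array([ 3.14 , -0.005, -0.048]), 'joints': array([ 0.335,  0.192, -0.693,  1.784,  0.135,  1.208, -2.015]), 'finger_gap': np.float64(13.494)}
top [([466, 78, 26, 25, 386], [476.8, 91.5]), ([431, 188, 9, 8, 52], [435.3, 191.2]), ([0, 318, 6, 1, 6], [2.5, 318.0]), ([26, 319, 12, 1, 12], [31.5, 319.0]), ([45, 329, 1, 6, 6], [45.0, 331.5]), ([44, 341, 1, 10, 10], [44.0, 345.5]), ([43, 357, 1, 7, 7], [43.0, 360.0]), ([42, 365, 2, 19, 21], [42.3, 373.6])]
side [([255, 95, 18, 12, 159], [263.5, 101.1]), ([360, 177, 16, 12, 89], [369.5, 182.1])]
[466.5  68.2 296.6] [ 3.14  -0.006 -0.049] shift [269.  416.    8.9] rot [ 0.    -0.007  0.347]
```

>>> {"fn": "apply_moves", "kwargs": {"series": [10, 15, 2, 0, 0, 0.013, 31, 48, 4, 0, 0, 0.04, 54, 84, 6, 0, 0, 0.07, 78, 121, 6, 0, 0, 0.1, 102, 158, 6, 0, -0.006, 0.13]}}

```text
clock: 29.18
tool_pos: [559.8, -98.1, 286.7]
tool_rot: [3.139, 0.006, -0.181]
contact_force: [0.6, -0.4, -1.7]
finger_gap: 13.6
grasp_force: 45.0
```

```bash
python3 go.py 715 -360.4 290 3.1416 0 -0.396
```

```text
[559.8 -98.1 286.7] [ 3.139  0.006 -0.181] shift [199.9 230.1  -3.9] rot [0.003 0.006 0.215]
```

>>> {"fn": "apply_moves", "kwargs": {"series": [25, 29, -2, 0, 0, 0.027, 52, 60, -4, 0, 0, 0.055, 79, 91, -4, 0, 0, 0.083, 106, 122, -4, 0, 0, 0.112, 133, 153, -4, 0, 0.004, 0.14]}}

```text
clock: 29.8
tool_pos: [663.2, -272.3, 289.8]
tool_rot: [3.138, 0.002, -0.321]
contact_force: [0.8, 0.7, -1.8]
finger_gap: 13.7
grasp_force: 45.0
```

```bash
python3 go.py 715 -360.4 290 3.1416 0 -0.396
```

```text
[ 663.2 -272.3  289.8] [ 3.138e+00  2.000e-03 -3.210e-01] shift [76.9 67.3 -0.2] rot [0.003 0.002 0.075]
```

>>> {"fn": "apply_moves", "kwargs": {"series": [28, 25, 0, 0, 0, 0.03, 55, 48, 0, 0, 0, 0.055, 71, 62, 2, 0, 0, 0.07, 77, 67, 15, 0, 0, 0.075, 77, 67, 38, 0, 0, 0.075]}}

```text
clock: 30.42
tool_pos: [715.4, -358.1, 252.3]
tool_rot: [3.139, 0.0, -0.395]
contact_force: [-0.3, 0.2, -1.8]
finger_gap: 13.7
grasp_force: 45.0
```

>>> {"fn": "apply_moves", "kwargs": {"series": [0, 0, 12, 0, 0, 0, 0, 0, 12, 0, 0, 0, 0, 0, 12, 0, 0, 0]}}

```text
clock: 30.8
tool_pos: [715.9, -357.3, 243.6]
tool_rot: [3.14, -0.002, -0.394]
contact_force: [0.7, -0.3, -0.6]
finger_gap: 13.6
grasp_force: 45.0
```

```bash
python3 look.py p12; python3 go.py 715 -360.4 239 3.1416 0 -0.396
```

```text
{'tool_pos': array([ 715.877, -357.271,  243.624]), 'tool_rot': array([ 3.14e+00, -2.00e-03, -3.94e-01]), 'joints': array([ 0.567,  0.77 , -0.396,  0.972,  0.276,  1.443, -1.724]), 'finger_gap': np.float64(13.556)}
top [([469, 78, 13, 8, 64], [474.9, 81.2]), ([463, 135, 11, 21, 167], [467.9, 145.2]), ([431, 188, 9, 8, 52], [435.3, 191.2]), ([0, 318, 6, 1, 6], [2.5, 318.0]), ([17, 319, 29, 3, 29], [31.0, 319.3]), ([45, 329, 1, 6, 6], [45.0, 331.5]), ([44, 341, 1, 9, 9], [44.0, 345.0]), ([43, 357, 1, 7, 7], [43.0, 360.0]), ([42, 365, 2, 19, 22], [42.3, 373.5])]
side [([530, 55, 37, 23, 440], [546.7, 66.1]), ([300, 85, 15, 10, 85], [307.0, 89.4]), ([255, 95, 18, 12, 160], [263.6, 101.0])]
[ 716.1 -357.4  244. ] [ 3.139e+00 -3.000e-03 -3.940e-01] shift [0.2 3.2 5. ] rot [ 0.002 -0.003  0.002]
```

>>> {"fn": "apply_moves", "kwargs": {"series": [-1, 2, 0, 0, 0.08, 0, -3, 3, -6, 0, 0.17, 0, -5, 3, -13, 0, 0.26, 0, -7, 3, -20, 0, 0.35, 0, -9, 3, -27, 0, 0.436, 0]}}

```text
clock: 31.52
tool_pos: [706.2, -356.6, 271.5]
tool_rot: [3.139, -0.442, -0.393]
contact_force: [-0.5, 0.1, -1.5]
finger_gap: 13.8
grasp_force: 45.0
```

>>> {"fn": "apply_moves", "kwargs": {"series": [-3, 0, -10, 0, 0.09, 0, -6, 0, -20, 0, 0.18, 0, -9, 0, -30, 0, 0.27, 0, -12, 0, -40, 0, 0.36, 0, -14, 0, -49, 0, 0.436, 0]}}

```text
clock: 32.15
tool_pos: [676.0, -349.2, 304.7]
tool_rot: [3.125, -0.827, -0.392]
contact_force: [0.5, -0.3, -1.5]
finger_gap: 13.7
grasp_force: 45.0
```

>>> {"fn": "apply_moves", "kwargs": {"series": [0, 0, 0, 0, 0, 0, 0, 0, 0, 0, 0, 0, 0, 0, 0, 0, 0, 0, 0, 0, 0, 0, 0, 0, 0, 0, 0, 0, 0, 0]}}

```text
clock: 32.78
tool_pos: [677.1, -350.1, 303.6]
tool_rot: [3.127, -0.825, -0.393]
contact_force: [-0.8, -0.3, -0.9]
finger_gap: 13.7
grasp_force: 45.0
```

```bash
python3 look.py p13|grep -v top; python3 org.py p13; python3 go.py 707 -358.5 274 3.1416 -0.436 -0.398
```

```text
{'tool_pos': array([ 677.143, -350.086,  303.637]), 'tool_rot': array([ 3.127, -0.825, -0.393]), 'joints': array([ 0.677,  0.288, -0.337,  1.927,  0.773,  0.156, -2.296]), 'finger_gap': np.float64(13.662)}
side [([255, 95, 18, 12, 149], [263.3, 101.2])]
top [([63, 0, 5, 5, 12], [470.3, 132.2]), ([47, 36, 38, 59, 1662], [474.4, 195.8]), ([24, 55, 11, 12, 87], [434.3, 189.9]), ([41, 91, 3, 4, 7], [447.0, 222.6])]
side [([42, 0, 10, 3, 15], [341.3, 61.1]), ([26, 78, 15, 14, 134], [328.8, 144.5])]
[ 677.1 -350.1  303.6] [ 3.126 -0.825 -0.393] shift [-0.8 -4.4 42.7] rot [ 0.012 -0.389  0.001]
```

>>> {"fn": "apply_moves", "kwargs": {"series": [0, -1, 8, 0, -0.08, 0, 0, -2, 16, 0, -0.15, 0, 0, -3, 25, 0, -0.22, 0, 0, -4, 34, 0.01, -0.3, 0, 0, -4, 43, 0.01, -0.389, 0]}}

```text
clock: 33.5
tool_pos: [707.3, -359.6, 274.4]
tool_rot: [3.14, -0.434, -0.398]
contact_force: [-0.3, -0.4, -1.8]
finger_gap: 13.3
grasp_force: 45.0
```

>>> {"fn": "apply_moves", "kwargs": {"series": [3, 0, -6, 0, -0.09, 0, 6, -1, -10, 0, -0.18, 0, 9, -1, -13, 0, -0.27, 0, 12, -2, -14, 0, -0.36, 0, 15, -2, -14, 0, -0.434, 0]}}

```text
clock: 34.12
tool_pos: [715.8, -360.3, 293.6]
tool_rot: [3.14, -0.0, -0.398]
contact_force: [-0.3, -2.2, -1.2]
finger_gap: 13.5
grasp_force: 45.0
```

```bash
python3 look.py p14; python3 org.py p14; python3 go.py 466 67 290 3.1416 0 -0.05; python3 - <<'E'
from h import *
import pickle
t,s=pickle.load(open('p14.pkl','rb'))
def c(f,b,k): return cv2.resize(f['img'][b[1]:b[3],b[0]:b[2]],None,fx=k,fy=k,interpolation=cv2.INTER_CUBIC)
im=np.hstack([c(t,(400,120,500,220),4),c(s,(270,50,390,170),3.34)[:400,:400]]);cv2.imwrite('pics/p14.png',im[:,:,::-1])
E
```

```text
{'tool_pos': array([ 715.762, -360.276,  293.6  ]), 'tool_rot': array([ 3.14 , -0.   , -0.398]), 'joints': array([ 0.634,  0.793, -0.608,  0.857,  0.421,  1.588, -1.782]), 'finger_gap': np.float64(13.532)}
top [([430, 185, 9, 12, 71], [434.6, 189.9]), ([0, 318, 6, 1, 6], [2.5, 318.0]), ([17, 319, 21, 1, 21], [27.0, 319.0]), ([39, 320, 7, 2, 7], [42.0, 320.1]), ([45, 329, 1, 6, 6], [45.0, 331.5]), ([44, 341, 1, 9, 9], [44.0, 345.0]), ([43, 357, 1, 7, 7], [43.0, 360.0]), ([42, 365, 2, 19, 22], [42.3, 373.5])]
side [([530, 55, 36, 23, 440], [546.8, 66.0]), ([255, 95, 18, 12, 158], [263.5, 101.1])]
top [([24, 55, 11, 12, 86], [434.2, 189.8])]
side [([27, 78, 14, 14, 137], [328.8, 144.3])]
[ 716.6 -359.9  291.5] [ 3.14   0.    -0.398] shift [-396.4 -296.4    1.2] rot [ 0.001  0.    -0.348]
```

View pics/p14.png

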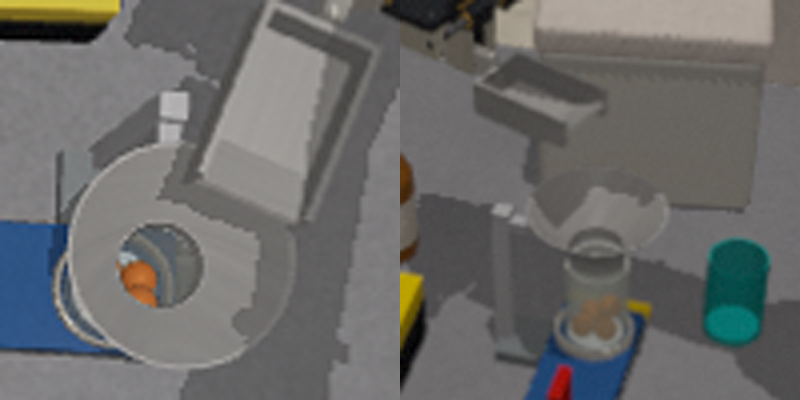

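The jar holds the balls (crop (140,280) and (598,322)); the scoop and funnel are empty. Putting the scoop back.

>>> {"fn": "apply_moves", "kwargs": {"series": [-49, -37, 0, 0, 0, -0.045, -98, -74, 0, 0, 0, -0.09, -147, -111, 0, 0, 0, -0.135, -196, -148, 0, 0, 0, -0.18, -245, -185, 0, 0, 0, -0.22]}}

```text
clock: 34.85
tool_pos: [559.8, -93.0, 292.5]
tool_rot: [3.138, -0.004, -0.178]
contact_force: [0.8, 1.0, 0.2]
finger_gap: 13.4
grasp_force: 45.0
```

```bash
python3 go.py 466 67 260 3.1416 0 -0.05
```

```text
[559.8 -93.  292.5] [ 3.138 -0.004 -0.178] shift [-120.7 -141.    31.5] rot [ 0.004 -0.004 -0.128]
```

>>> {"fn": "apply_moves", "kwargs": {"series": [-35, -42, 0, 0, 0, -0.035, -70, -84, 0, 0, 0, -0.07, -105, -124, 0, 0, 0, -0.105, -121, -141, 40, 0, 0, -0.128, -121, -141, 100, 0, 0, -0.128]}}

```text
clock: 35.48
tool_pos: [467.5, 67.3, 192.6]
tool_rot: [3.139, -0.009, -0.048]
contact_force: [0.9, -1.8, -1.6]
finger_gap: 13.9
grasp_force: 45.0
```

>>> {"fn": "apply_moves", "kwargs": {"series": [0, 0, 50, 0, 0, 0, 0, 0, 90, 0, 0, 0, 0, 0, 90, 0, 0, 0]}}

```text
clock: 35.85
tool_pos: [465.1, 64.4, 100.1]
tool_rot: [3.138, 0.002, -0.05]
contact_force: [-0.1, -0.2, 0.0]
finger_gap: 13.9
grasp_force: 45.0
```

```bash
python3 see.py p15; python3 go.py 466 67 24 3.1416 0 -0.05
```

```text
{'clock': np.float64(35.85), 'tool_pos': array([465.134,  64.401, 100.092]), 'tool_rot': array([ 3.138e+00,  2.000e-03, -5.000e-02])}
[166 229] [468.9 177.2] -3.0 [31.8 40.7] [163.1 225.7]
[317 222] [452.4  64.7] 87.1 [ 7.9 17.8] [318.  238.1]
[486 196] [481.4 -54.1] 2.0 [11.2 38.5] [483.9 191. ]
side []
[467.8  65.3 103. ] [ 3.139e+00 -3.000e-03 -5.000e-02] shift [-2.1 -1.8 79. ] rot [ 0.002 -0.003 -0.   ]
```

>>> {"fn": "apply_moves", "kwargs": {"series": [0, -1, 35, 0, 0, 0, 0, -1, 60, 0, 0, 0, 0, -1, 70, 0, 0, 0, 0, -1, 76, 0, 0, 0, 0, -1, 77, 0, 0, 0]}}

```text
clock: 36.58
tool_pos: [468.4, 65.9, 25.6]
tool_rot: [3.139, -0.003, -0.051]
contact_force: [0.8, -0.4, -0.6]
finger_gap: 13.8
grasp_force: 45.0
```

>>> {"fn": "apply_moves", "kwargs": {"series": [0, 0, 0, 0, 0, 0, 0, 0, 0, 0, 0, 0]}}

```text
clock: 36.83
tool_pos: [468.1, 65.8, 25.3]
tool_rot: [3.139, -0.002, -0.051]
contact_force: [-0.2, -0.4, -1.4]
finger_gap: 13.6
grasp_force: 45.0
```

>>> {"fn": "apply_moves", "kwargs": {"series": [0, 0, 1, 0, 0, 0, 0, 0, 1, 0, 0, 0]}}

```text
clock: 37.08
tool_pos: [468.1, 65.8, 24.1]
tool_rot: [3.138, -0.002, -0.051]
contact_force: [-0.0, 0.1, 3.2]
finger_gap: 13.7
grasp_force: 45.0
```

>>> {"fn": "apply_moves", "kwargs": {"series": [0, 0, 0, 0, 0, 0, 0, 0, 0, 0, 0, 0, 0, 0, 0, 0, 0, 0, 0, 0, 0, 0, 0, 0], "hand": 70}}

```text
clock: 37.58
tool_pos: [467.7, 65.8, 23.8]
tool_rot: [3.138, -0.001, -0.05]
contact_force: [0.2, -0.3, 0.2]
finger_gap: 49.0
grasp_force: 0.0
```

>>> {"fn": "apply_moves", "kwargs": {"series": [0, 0, -60, 0, 0, 0, 0, 0, -120, 0, 0, 0, 0, 0, -170, 0, 0, -0.18, 0, 0, -200, 0, 0, -0.36, 0, 0, -200, 0, 0, -0.54]}}

```text
clock: 38.2
tool_pos: [468.7, 66.8, 226.3]
tool_rot: [3.136, -0.004, 0.495]
contact_force: [0.7, -0.3, -0.4]
finger_gap: 64.6
grasp_force: 0.0
```

```bash
python3 see.py p16; python3 go.py 583.5 -174 225 3.1416 0 1.541
```

```text
{'clock': np.float64(38.2), 'tool_pos': array([468.721,  66.798, 226.279]), 'tool_rot': array([ 3.136, -0.004,  0.495])}
[228 143] [464.6 180.5] 9.5 [32.7 61.1] [224.3 143.2]
[317 190] [463.9  66.4] -2.9 [10.  45.7] [315.9 189.7]
[413 228] [480.5 -54.3] 1.8 [ 9.6 38.1] [413.1 225.3]
side []
[467.6  66.2 224.1] [ 3.138 -0.     0.491] shift [-1.110e+01  2.665e+02  1.000e-01] rot [ 0.004  0.002 -1.05 ]
```

>>> {"fn": "apply_moves", "kwargs": {"series": [-2, 53, 0, 0, 0, -0.18, -4, 106, 0, 0, 0, -0.36, -6, 159, 0, 0, 0, -0.54, -8, 212, 0, 0, 0, -0.72, -11, 266, 0, 0, 0, -0.9]}}

```text
clock: 38.92
tool_pos: [583.1, -175.0, 224.0]
tool_rot: [3.141, 0.003, 1.391]
contact_force: [1.2, 0.4, 0.7]
finger_gap: 63.9
grasp_force: 0.0
```

>>> {"fn": "apply_moves", "kwargs": {"series": [0, 0, 0, 0, 0, -0.15, 0, 0, 0, 0, 0, -0.15, 0, 0, 0, 0, 0, -0.15]}}

```text
clock: 39.3
tool_pos: [582.6, -172.5, 224.6]
tool_rot: [3.141, 0.003, 1.536]
contact_force: [-0.6, -0.0, 0.9]
finger_gap: 64.3
grasp_force: 0.0
```

```bash
python3 go.py 583.2 -174.5 56 3.1416 0 1.541; python3 - <<'E'
from h import *
f=grab('wrist')
for st,c in blobs(f,(0,150,80),(8,255,255),100)[0]: print(st,c,plane(f,c,90).round(1))
E
```

```text
[ 582.6 -172.5  224.6] [3.141e+00 3.000e-03 1.536e+00] shift [ -1.5   0.5 168.6] rot [ 0.001  0.003 -0.005]
[516, 27, 49, 43, 1570] [540.1, 48.8] [780.6 -47.4  90. ]
[312, 167, 12, 48, 513] [318.0, 191.0] [ 582.1 -168.2   90. ]
```

>>> {"fn": "apply_moves", "kwargs": {"series": [-1, 1, 55, 0, 0, -0.005, -1, 1, 110, 0, 0, -0.005, -1, 1, 150, 0, 0, -0.005, -1, 1, 168, 0, 0.003, -0.005, -1, 1, 168, 0, 0.003, -0.005]}}

```text
clock: 39.98
tool_pos: [583.8, -174.8, 56.6]
tool_rot: [3.141, -0.0, 1.544]
contact_force: [-0.9, 0.8, -0.3]
finger_gap: 64.5
grasp_force: 0.0
```

>>> {"fn": "apply_moves", "kwargs": {"series": [0, 0, 0, 0, 0, 0, 0, 0, 0, 0, 0, 0, 0, 0, 0, 0, 0, 0, 0, 0, 0, 0, 0, 0, 0, 0, 0, 0, 0, 0], "hand": 5, "squeeze": 15}}

```text
clock: 40.6
tool_pos: [584.0, -175.2, 56.9]
tool_rot: [3.14, 0.0, 1.544]
contact_force: [-0.3, -0.4, 0.2]
finger_gap: 18.7
grasp_force: 0.0
```

>>> {"fn": "apply_moves", "kwargs": {"series": [0, 0, 0, 0, 0, 0, 0, 0, 0, 0, 0, 0, 0, 0, 0, 0, 0, 0]}}

```text
clock: 40.98
tool_pos: [582.8, -175.1, 56.7]
tool_rot: [-3.141, 0.001, 1.544]
contact_force: [-5.9, 0.3, 4.0]
finger_gap: 13.9
grasp_force: 15.0
```

>>> {"fn": "apply_moves", "kwargs": {"series": [4, 0, 0, 0, 0, 0, 12, 0, 0, 0, 0, 0, 24, 0, 0, 0, 0, 0, 38, 0, 0, 0, 0, 0, 52, 0, 0, 0, 0, 0]}}

```text
clock: 41.6
tool_pos: [584.4, -123.7, 56.7]
tool_rot: [-3.141, 0.002, 1.544]
contact_force: [-3.9, -2.5, 4.0]
finger_gap: 14.0
grasp_force: 15.0
```

>>> {"fn": "apply_moves", "kwargs": {"series": [14, 0, 0, 0, 0, 0, 28, 0, 0, 0, 0, 0, 42, 0, 0, 0, 0, 0, 56, 0, 0, 0, 0, 0, 70, 0, 0, 0, 0, 0]}}

```text
clock: 42.22
tool_pos: [586.5, -53.4, 56.7]
tool_rot: [-3.142, 0.002, 1.544]
contact_force: [-3.9, -1.6, 3.9]
finger_gap: 13.8
grasp_force: 15.0
```

>>> {"fn": "apply_moves", "kwargs": {"series": [14, 0, 0, 0, 0, 0, 26, 0, 0, 0, 0, 0, 37, 0, 0, 0, 0, 0, 44, 0, 0, 0, 0, 0, 49, 0, 0, 0, 0, 0]}}

```text
clock: 42.85
tool_pos: [587.9, -3.9, 56.7]
tool_rot: [3.141, 0.001, 1.545]
contact_force: [-5.5, -2.3, 4.3]
finger_gap: 14.2
grasp_force: 15.0
```

>>> {"fn": "apply_moves", "kwargs": {"series": [3, 0, 0, 0, 0, 0, 6, 0, 0, 0, 0, 0, 9, 0, 0, 0, 0, 0, 9, 0, 0, 0, 0, 0]}}

```text
clock: 43.35
tool_pos: [588.2, 4.8, 56.7]
tool_rot: [3.141, 0.001, 1.545]
contact_force: [-5.7, -1.2, 4.2]
finger_gap: 14.1
grasp_force: 15.0
```

Moved 179.9 mm; push on gently to the stop.

>>> {"fn": "apply_moves", "kwargs": {"series": [1, 0, 0, 0, 0, 0, 3, 0, 0, 0, 0, 0, 4, 0, 0, 0, 0, 0, 4, 0, 0, 0, 0, 0]}}

```text
clock: 43.85
tool_pos: [588.1, 4.9, 56.6]
tool_rot: [-3.141, 0.006, 1.542]
contact_force: [-7.8, -13.2, 11.0]
finger_gap: 13.7
grasp_force: 15.0
```

>>> {"fn": "apply_moves", "kwargs": {"series": [1, 0, 0, 0, 0, 0, 2, 0, 0, 0, 0, 0, 2, 0, 0, 0, 0, 0]}}

```text
clock: 44.22
tool_pos: [588.2, 5.4, 56.4]
tool_rot: [-3.141, 0.009, 1.541]
contact_force: [-7.5, -16.3, 11.8]
finger_gap: 13.9
grasp_force: 15.0
```

>>> {"fn": "apply_moves", "kwargs": {"series": [-3, 0, 0, 0, 0, 0, -5, 0, 0, 0, 0, 0, -5, 0, 0, 0, 0, 0, -5, 0, 0, 0, 0, 0, -5, 0, 0, 0, 0, 0], "hand": 100}}

```text
clock: 44.85
tool_pos: [588.8, 6.1, 56.8]
tool_rot: [3.14, -0.0, 1.545]
contact_force: [0.1, -0.1, 1.1]
finger_gap: 59.3
grasp_force: 0.0
```

>>> {"fn": "apply_moves", "kwargs": {"series": [0, 0, -60, 0, 0, 0, 0, 0, -120, 0, 0, 0, 0, 0, -172, 0, 0, 0, 0, 0, -172, 0, 0, 0, 0, 0, -172, 0, 0, 0]}}

```text
clock: 45.48
tool_pos: [588.3, 5.5, 228.2]
tool_rot: [3.141, 0.001, 1.544]
contact_force: [-0.1, 0.5, 0.1]
finger_gap: 91.7
grasp_force: 0.0
```

```bash
python3 go.py 584 -123.5 226 3.1416 0 1.5708; python3 - <<'E'
from h import *
import pickle
f=grab('wrist');s=grab('side');pickle.dump([f,s],open('p17.pkl','wb'))
for st,c in blobs(f,(0,150,80),(8,255,255),100)[0]: print(st,c,plane(f,c,90).round(1))
t=grab('top');
for st,c in blobs(t,(0,150,80),(8,255,255),100)[0]: print('top',st,c,plane(t,c,88).round(1))
E
```

```text
[588.3   5.5 228.2] [3.141e+00 1.000e-03 1.544e+00] shift [-129.1   -0.9    2.3] rot [ 0.001  0.001 -0.026]
[462, 0, 38, 28, 844] [479.6, 11.8] [730.9 163.7  90. ]
[507, 0, 39, 18, 506] [523.9, 6.8] [768.4 166.5  90. ]
[312, 166, 12, 47, 528] [317.5, 188.9] [587.4  11.4  90. ]
top [0, 319, 46, 70, 2941] [21.0, 353.1] [142.5 715.5  88. ]
```

>>> {"fn": "apply_moves", "kwargs": {"series": [-60, -1, 0, 0, 0, -0.013, -120, -1, 0, 0, 0, -0.026, -129, -1, 0, 0, 0, -0.026, -129, -1, 0, 0, 0, -0.026]}}

```text
clock: 46.12
tool_pos: [583.7, -123.4, 227.8]
tool_rot: [3.142, -0.001, 1.569]
contact_force: [0.3, 0.8, 0.7]
finger_gap: 91.7
grasp_force: 0.0
```

```bash
python3 go.py 584 -123.5 76.5 3.1416 0 1.5708; python3 - <<'E'
from h import *
f=grab('wrist');save(f,'p18.png',(240,100,400,240),5)
print(proj(f,(583.5,-123.5,130)),proj(f,(583.5,-123.5,40)))
E
```

```text
[ 583.7 -123.4  227.8] [ 3.142e+00 -1.000e-03  1.569e+00] shift [ -0.2   0.3 151.3] rot [ 0.    -0.001 -0.002]
[318.56146929 205.7787595 ] [318.39995234 184.83029879]
```

View pics/p18.png

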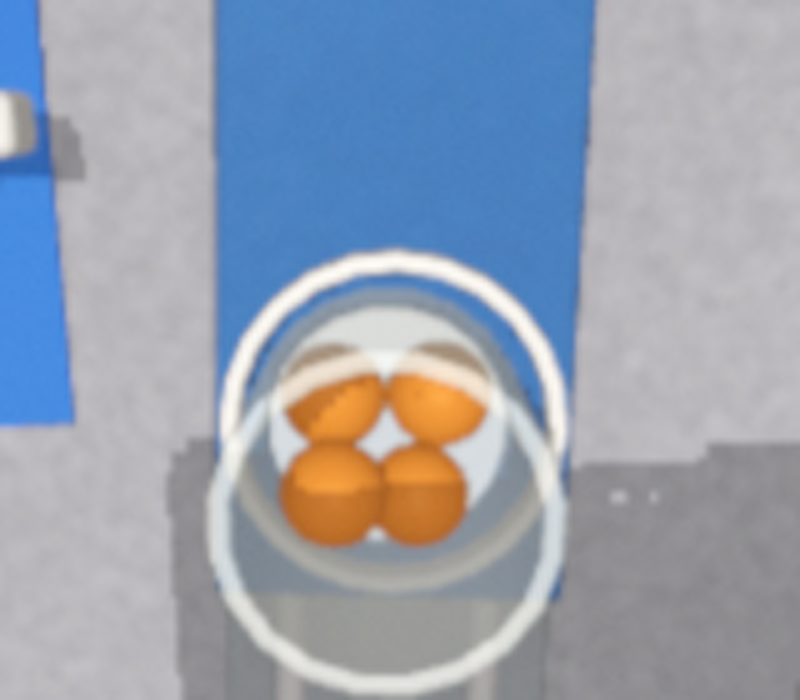

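All four orange balls are in the jar: crop (332,395), (437,400), (332,495), (420,495). The rim centre at crop (388,522) agrees with the prediction within about 1 mm.

>>> {"fn": "apply_moves", "kwargs": {"series": [1, -1, 50, 0, 0, 0, 1, -1, 100, 0, 0, 0, 1, -1, 135, 0, 0, 0, 1, -1, 150, 0, 0, 0, 1, -1, 150, 0, 0, 0]}}

```text
clock: 46.8
tool_pos: [583.3, -120.7, 78.7]
tool_rot: [3.141, -0.001, 1.572]
contact_force: [-0.3, -0.4, 0.1]
finger_gap: 91.7
grasp_force: 0.0
```

>>> {"fn": "apply_moves", "kwargs": {"series": [0, 0, 0, 0, 0, 0, 0, 0, 0, 0, 0, 0, 0, 0, 0, 0, 0, 0, 0, 0, 0, 0, 0, 0, 0, 0, 0, 0, 0, 0], "hand": 55, "squeeze": 20}}

```text
clock: 47.42
tool_pos: [583.6, -122.2, 79.4]
tool_rot: [3.14, 0.001, 1.57]
contact_force: [-1.7, -0.8, 5.8]
finger_gap: 63.5
grasp_force: 20.0
```

>>> {"fn": "apply_moves", "kwargs": {"series": [0, 0, -8, 0, 0, 0, 0, 0, -25, 0, 0, 0, 0, 0, -50, 0, 0, 0, 0, 0, -80, 0, 0, 0, 0, 0, -100, 0, 0, 0]}}

```text
clock: 48.05
tool_pos: [583.7, -121.8, 181.0]
tool_rot: [3.138, 0.0, 1.571]
contact_force: [-0.4, -0.6, -2.7]
finger_gap: 64.1
grasp_force: 20.0
```

```bash
python3 go.py 568.5 312 177 3.1416 0 1.5708; python3 - <<'E'
from h import *
print(env.get_obs()['joints'].round(2))
E
```

```text
[ 583.7 -121.8  181. ] [3.138 0.    1.571] shift [433.8 -15.2   3.9] rot [ 0.003  0.    -0.   ]
[ 0.83  0.7  -1.15  1.65  0.67  1.24 -0.46]
```

>>> {"fn": "apply_moves", "kwargs": {"series": [20, -1, 0, 0, 0, 0, 60, -3, 0, 0, 0, 0, 105, -5, 0, 0, 0, 0, 150, -7, 0, 0, 0, 0, 195, -9, 0, 0, 0, 0]}}

```text
clock: 48.68
tool_pos: [573.1, 75.3, 177.9]
tool_rot: [3.141, 0.0, 1.572]
contact_force: [0.7, -0.3, -1.7]
finger_gap: 63.9
grasp_force: 20.0
```

>>> {"fn": "apply_moves", "kwargs": {"series": [45, -1, 0, 0, 0, 0, 90, -3, 0, 0, 0, 0, 135, -4, 0, 0, 0, 0, 180, -5, 0, 0, 0, 0, 215, -6, 0, 0, 0, 0]}}

```text
clock: 49.3
tool_pos: [566.4, 290.9, 177.8]
tool_rot: [-3.142, 0.0, 1.573]
contact_force: [0.3, -0.2, -2.1]
finger_gap: 63.6
grasp_force: 20.0
```

```bash
python3 go.py 568.5 312 140 3.1416 0 1.5708; python3 - <<'E'
from h import *
print(env.get_obs()['joints'].round(2))
E
```

```text
[566.4 290.9 177.8] [-3.142  0.     1.573] shift [21.1  2.1 37.8] rot [-0.     0.     0.002]
[ 0.07  0.73 -1.07  1.54  0.66  1.27 -1.09]
```

>>> {"fn": "apply_moves", "kwargs": {"series": [21, 2, 20, 0, 0, 0, 21, 2, 60, 0, 0, 0, 21, 2, 95, 0, 0, 0, 21, 2, 118, 0, 0, 0, 21, 2, 127, 0, 0, 0]}}

```text
clock: 49.92
tool_pos: [569.5, 308.9, 50.1]
tool_rot: [-3.141, 0.001, 1.571]
contact_force: [-0.4, 0.6, -1.7]
finger_gap: 63.7
grasp_force: 20.0
```

>>> {"fn": "apply_moves", "kwargs": {"series": [0, 0, 2, 0, 0, 0, 0, 0, 3, 0, 0, 0]}}

```text
clock: 50.18
tool_pos: [571.0, 309.5, 49.8]
tool_rot: [3.139, -0.001, 1.57]
contact_force: [0.1, -0.5, -2.6]
finger_gap: 64.0
grasp_force: 20.0
```

>>> {"fn": "apply_moves", "kwargs": {"series": [0, 0, 1, 0, 0, 0, 0, 0, 2, 0, 0, 0, 0, 0, 2, 0, 0, 0]}}

```text
clock: 50.55
tool_pos: [570.9, 309.1, 47.5]
tool_rot: [3.139, -0.0, 1.57]
contact_force: [0.4, -1.2, 4.2]
finger_gap: 63.8
grasp_force: 20.0
```

>>> {"fn": "apply_moves", "kwargs": {"series": [0, 0, 1, 0, 0, 0, 0, 0, 1, 0, 0, 0]}}

```text
clock: 50.8
tool_pos: [571.0, 309.2, 47.5]
tool_rot: [3.139, -0.0, 1.57]
contact_force: [-2.0, -4.4, 13.1]
finger_gap: 64.1
grasp_force: 20.0
```

Contact with the pad. Release, lift and check the whole scene.

>>> {"fn": "apply_moves", "kwargs": {"series": [0, 0, -1, 0, 0, 0, 0, 0, -1, 0, 0, 0, 0, 0, -1, 0, 0, 0, 0, 0, -1, 0, 0, 0], "hand": 100}}

```text
clock: 51.3
tool_pos: [570.5, 308.9, 46.5]
tool_rot: [3.14, 0.0, 1.571]
contact_force: [-0.6, 0.5, 0.4]
finger_gap: 91.5
grasp_force: 0.0
```

>>> {"fn": "apply_moves", "kwargs": {"series": [0, 0, -50, 0, 0, 0, 0, 0, -110, 0, 0, 0, 0, 0, -170, 0, 0, 0, 0, 0, -200, 0, 0, 0, 0, 0, -200, 0, 0, 0]}}

```text
clock: 51.92
tool_pos: [570.8, 310.1, 249.5]
tool_rot: [3.136, -0.002, 1.571]
contact_force: [0.8, 0.5, 0.1]
finger_gap: 91.7
grasp_force: 0.0
```

>>> {"fn": "apply_moves", "kwargs": {"series": [-60, 0, -20, 0, 0, 0, -120, 0, -20, 0, 0, 0, -180, 0, -20, 0, 0, 0, -240, 0, -20, 0, 0, 0, -300, 0, -20, 0, 0, 0]}}

```text
clock: 52.55
tool_pos: [569.4, 6.5, 265.3]
tool_rot: [-3.141, 0.001, 1.57]
contact_force: [1.0, 0.4, 0.2]
finger_gap: 91.5
grasp_force: 0.0
```

```bash
python3 - <<'E'
from h import *
o=env.get_obs();print(o['clock'],o['tool_pos'],o['contact_force'],o['joints'].round(2))
s=grab('side');t=grab('top')
def c(f,b,k): return cv2.resize(f['img'][b[1]:b[3],b[0]:b[2]],None,fx=k,fy=k,interpolation=cv2.INTER_CUBIC)
im=np.hstack([c(t,(100,80,420,330),1.25),c(s,(190,90,430,390),400/240)[:312]])if 0 else None
a=c(t,(80,70,480,320),1);b=c(s,(190,80,430,380),1)
a=cv2.resize(a,(440,275));im=np.zeros((500,800,3),np.uint8);im[:275,:440]=a;im[:450,440:800]=cv2.resize(b,(360,450));im[275:475,100:300]=c(t,(170,160,230,220),200/60)
cv2.imwrite('pics/end.png',im[:,:,::-1])
for st,cc in blobs(s,(0,150,80),(8,255,255),50)[0]: print('red side',cc,plane(s,cc,73).round(1))
E
```

```text
52.55 [569.42386304   6.46868412 265.32483235] [1.00733595 0.44303975 0.24980708] [ 0.66  0.57 -1.18  1.59  0.54  1.34 -0.6 ]
red side [252.1, 169.8] [ 777.6 -114.3   73. ]
red side [300.6, 211.0] [585.   12.9  73. ]
red side [219.7, 237.8] [778.7 163.5  73. ]
red side [233.9, 238.5] [739.1 155.8  73. ]
red side [211.7, 271.4] [758.9 274.3  73. ]
red side [227.4, 272.5] [717.  266.9  73. ]
```

View pics/end.png

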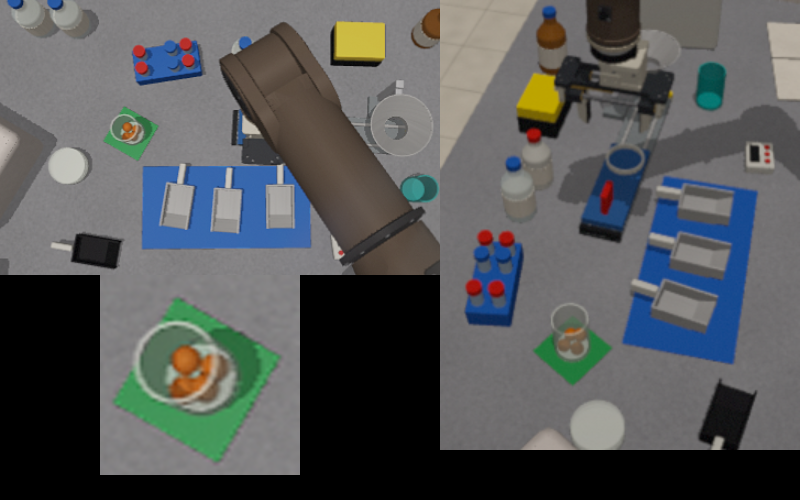

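The jar with the balls stands upright on the green pad (side part (571,330)). The three scoops lie flat on the mat, the carriage is at its black end stop, and the arm is clear.

```bash
python3 -c "
from plant import env
print(env.finish_job())"
```

```text
the job is handed in; nothing more can be done
None
```

The job is handed in, but the hand-in returned no verdict: the last images show all four balls in the jar upright on the green pad, the carriage back at its loading end, the three scoops flat on the mat, and the other things on the bench apparently undisturbed.

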